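Top up the polishing-bar box by feel

TASK

Put the two fresh polishing bars away in the bar box: each on end in an empty well of its own, pushed fully home, and let go. Some of the shut wells still hold a worn stub under the dust flap, so feel for the empty ones. The bars are brittle: lower them in and do not let them fall, and leave the other things on the bench as they are.

Things in the scene. Friction and masses are not known exactly. Their poses are not given: they have to be found in the camera images.
- bar_box: Grey sheet-steel box for polishing bars, fixed, 158 (x) x 238 (y) x 118 mm high; carrying bails stand 20 mm out from its +y and -y ends, 70 mm up. Origin: centre of its underside, z up; the -x face with three blank card holders is its front. Six upright wells, 2 rows x 3 columns, centred at x = -37 and +37 mm, y = -78, 0 and +78 mm. Fresh bars go in on end, 56 mm side along y.
- deck (a point): Centre of the box's deck, 88 mm above its underside: the level of the well mouths and shut flaps. Axes as the box. Each well is 38 (x) x 62 (y) mm and 78 mm deep (floor 10 mm above the underside). One well visibly holds a full bar. Of the five with shut flaps, three hide a worn, immovable stub whose top is 22 to 32 mm below the deck and two are empty: which ones changes every time.
- flap_mid (a point): Middle of the mouth and shut flap of the well at x = +37, y = 0 mm. All wells have one: a thin aluminium dust flap flush with the deck, its sprung hinge 4 mm beyond the well's +x edge. It swings down into the well under 1 to 3 N and springs shut again. With a bar in the well it hangs in a recess of the +x wall that ends in a slope. A bar centred in its well has 4 mm of play either way in x, 3 mm in y.
- fin_top (a point): Middle of the top edge of the fin at y = +39 mm. Sheet-steel fins 3 mm thick stand along x between the columns and at both ends (y = -117.5, -39, 39, 117.5 mm), up to 118 mm above the underside, 30 mm above the deck. So fingers have room only on the +x and -x sides of a bar in a well, about 40 mm to the next bar there.
- sleeve_full: The well that visibly holds a full bar already (flap open, bar top 42 mm above the deck), fixed. Origin: centre of this well, 4 mm above the underside of the box; axes as the box. It may be any of the six wells. The bar in it stays.
- bar_up: Fresh polishing bar of beige compound with a cardboard band round its middle, 30 x 56 x 120 mm, about 0.3 kg (0.22 to 0.41), loose, standing on end on the bench. Origin: its centre; own x = its 30 mm thickness, y = its 56 mm width, z = its 120 mm length (up).
- bar_flat: A second, equal fresh bar, 120 x 56 x 30 mm, loose, lying on its broad side on the bench. Origin: its centre; own x = its 120 mm length, y = its 56 mm width, z = its 30 mm thickness (up as it lies). To go into a well it must stand on end (own x vertical, either end up). Both bars are to the right of the box; either may be the nearer one to it.
- jar: Bystander: clear jar with white lid, 58 mm across, 42 mm high, origin at the centre of its underside, loose, between the robot and the box. Left of the box a tall wardrobe stands at world y = 0.41 m; the space right of the bars is open to y = -0.6 m.
- cup: Bystander: white mixing cup, 55 mm across, 50 mm high, origin at the centre of its underside, loose, between the robot and the box.
- bottle: Bystander: white squeeze bottle, 55 mm across, 132 mm high, origin at the centre of its underside, loose, at the back, right of the box. Behind it the room's wall rises at world x = 0.785 m.
- cast: Bystander: pair of white plaster models, 52 x 60 x 43 mm, origin at the centre of its underside, loose, at the back, just right of the box.
Things that resemble listed ones, but are neither listed nor needed, are in the scene too. What is shaped like the bar_up but turquoise is not meant. Leave any blue look-alike of the bar_flat alone.

How it is judged:
At the end, for the whole second after the job is handed in: Both fresh bars fully home in wells: each one's centre 66 to 74 mm above the box's underside (home is 70; on a stub over 110), within 50 mm in x and 90 mm in y of the box's centre, long axis within 0.15 rad of upright (either end up), at rest and not held (x of bar_up in the frame of bar_box between -0.05 and 0.05 m and y of bar_up in the frame of bar_box between -0.09 and 0.09 m and z of bar_up in the frame of bar_box between 0.066 and 0.074 m and angle between the z axis of bar_up and the z axis of bar_box, either way round below 0.15 rad and linear speed of each of bar_up, bar_flat below 0.03 m/s and contact force between the fingers and bar_up below 0.2 N and x of bar_flat in the frame of bar_box between -0.05 and 0.05 m and y of bar_flat in the frame of bar_box between -0.09 and 0.09 m and z of bar_flat in the frame of bar_box between 0.066 and 0.074 m and angle between the x axis of bar_flat and the z axis of bar_box, either way round below 0.15 rad and contact force between the fingers and bar_flat below 0.2 N); the robot touches nothing.
It fails at once if a bystander (jar, cup, squeeze bottle or plaster models) is moved more than 30 mm or tipped by more than 0.5 rad (distance of any of jar, cup, bottle, cast from where it was at the start of the episode above 0.03 m or angle between any of jar, cup, bottle, cast's own z axis and vertical above 0.5 rad).
It fails at once if a fresh bar falls: it moves faster than 0.5 m/s while no finger touches it ((linear speed of bar_up above 0.5 m/s and contact force between the fingers and bar_up below 0.05 N) or (linear speed of bar_flat above 0.5 m/s and contact force between the fingers and bar_flat below 0.05 N)).
It also fails if it takes over 72 s, if anything falls off the work surface, if the arm or the gripper's body presses on something with over 40 N, if the wrist force passes 120 N, or if a joint passes its speed limit or range.

ROBOT

A 6-joint arm with a two-finger parallel gripper is mounted at the origin on the work surface; the furniture and walls round the work are solid. World frame = base frame: x ahead of the robot, y to its left, z up, the work surface at z = 0. Lengths are in m, angles in rad, forces in N, time in s.
With the tool pointing down it reaches from about 0.3 to 0.875 m from the base axis. Payload 6.4 kg.
Tool frame: the origin (TCP) lies on the centre line of the jaws, within the pads' length; the fingertips stand 11 mm ahead of it and the grasp point (between the pads) lies 8 mm behind it; x points along the fingers, y is the direction in which the jaws open and shut, and the axes are right-handed (so a half turn about x gives the same grasp; the last joint's range is limited). The gripper opens to 85 mm and grips with 20 to 120 N. Pads are 22 mm wide; open, the fingers measure 114 mm over their backs; the gripper's body (76 mm by 85 mm) begins 54 mm behind the grasp point. The pads swing forward as they close: fully open they stand 13 mm farther back than shut.
Start: joints at [-0.206, 0.181, 1.607, -0, 1.354, -0.206], TCP at [0.575, 0, 0.242] pointing down, gripper open.
Joint ranges: [-2.99, 2.99], [-0.89, 2.07], [0.3, 2.58], [-1.14, 4.28], [0, 2.63], [-3.12, 3.12]. Speed limits (rad/s): [2.57, 2.57, 3.01, 3.14, 3.14, 3.14].

INTERFACE

Orientations are given as a unit quaternion [w, x, y, z].
In Python, from bench import ctrl, camera, hand_in gives the robot as it stands. The module is installed in compiled form; this text tells all that it offers.
- The arm moves only by the tool drive_tool, never from a script. Its argument "increments" is a list of rows, each a list of 7 numbers: the shift along the tool's x, y, z in m, then the turn, a rotation vector about the tool's x, y, z in degrees, then the gripper's target within -1 to 1 (fully open at 1, half-way at 0, shut at -1). In form: [[dx, dy, dz, rx, ry, rz, claw], ...]. A call has 1 to 10 rows; each row shifts and turns the commanded pose from where the row before left it, along the tool's axes as they then stand; what a row does not reach is not made up. A row lasts 1/8 s, in which the tool goes at most 62.5 mm and 10.7 degrees, less where a joint would pass 70% of its speed; a pose out of reach is approached as far as the arm can. A call is refused whole if a number of a shift passes 0.0625 or a number of a turn 10.7, either way. A call with a gripper value outside its range is refused whole. The fingers move at their own pace and stop on an object; the grip force is fixed at half the most. Time passes only in rows, so rows that do not move let the fingers close. It gives the time, the measured TCP pose, the force and the opening at its end, in the units of the state.
- ctrl.get_obs(): the state, without advancing time (a new reading comes with each control period).
- camera(name): name is "scene" or "side" or "wrist"; returns a dict with "img" (400x640x3 uint8, red, green, blue), "depth" (400x640 float32, m along the optical axis (not along the pixel's ray), 0 where there is no reading), "fx", "fy", "cx", "cy" (pixels), "world_from_camera" (4x4, takes a point from camera to world coordinates); the wrist camera has in their place "hand_eye" (4x4, takes a point from camera to tool coordinates, whose origin is the TCP and whose axes are the tool frame's). Camera axes: x right, y down, z forward; pixel columns grow to the right and rows downward; lengths in m; the calibration is good to about 2 mm. A picture is of the moment at which its call begins: read the wrist's pose just before it.
- hand_in(): hands the job in, once; it reports no verdict.
The state is a dict: "time_s": time; "q": joint angles; "dq": joint speeds; "joint_efforts": joint torques, N m; "eef_pos": TCP position; "eef_rot": TCP orientation; "wrist_force": force on the tool from outside, world axes, zero at the start; "torque": the same for the moment, N m; "opening": opening from 0.0 (shut) to 1.0 (fully open).
Only numpy, scipy, OpenCV 4.12 (cv2) and the standard library are available. Lean on these libraries where they do the work, as an engineer would, in place of code of your own. Each camera call takes 0.05 s, during which the arm holds its last target.

## Working session

There is one attempt and no reset: what is moved stays moved. The work goes in short steps, Python scripts to look and compute and a tool call to move; the robot and the scene stay as the last step left them, time stands still between calls to the robot, and variables do not carry over. Pictures are saved under pics/ and viewed, and the job is handed in when it is done.

Besides the shell and the picture viewer there is one more tool, called after "Emit:" as name([rows], argument=value, ...), one row to a line, values as JSON. drive_tool: Moves the arm, as the interface text tells. Its arguments: {"type":"object","properties":{"increments":{"type":"array","items":{"type":"array","items":{"type":"number"}}}},"required":["increments"]}

```bash
mkdir -p pics; cat > h.py <<'E'
import numpy as np, cv2
from bench import ctrl, camera, hand_in
from scipy.spatial.transform import Rotation as R
def toolT():
    o=ctrl.get_obs(); q=o['eef_rot']; T=np.eye(4)
    T[:3,:3]=R.from_quat([q[1],q[2],q[3],q[0]]).as_matrix(); T[:3,3]=o['eef_pos']; return T
def shot(name,fn=None):
    T=toolT(); c=camera(name)
    M=c['world_from_camera'] if name!='wrist' else T@c['hand_eye']
    if fn: cv2.imwrite('pics/'+fn,c['img'][:,:,::-1])
    d=c['depth']; v,u=np.indices(d.shape)
    P=np.stack([(u-c['cx'])/c['fx']*d,(v-c['cy'])/c['fy']*d,d],-1)@M[:3,:3].T+M[:3,3]
    P[d==0]=np.nan
    return c,P,M
E
python3 - <<'E'
from h import *
for n in ('scene','side','wrist'):
    c,P,M=shot(n,n+'0.png'); np.savez(n+'0.npz',P=P,img=c['img'],M=M,k=[c['fx'],c['fy'],c['cx'],c['cy']])
    print(n,M.round(3).tolist(),c['fx'])
print(ctrl.get_obs())
E
```

```text
scene [[0.991, -0.12, 0.051, 0.461], [-0.13, -0.864, 0.486, -0.798], [-0.014, -0.489, -0.872, 1.24], [0.0, 0.0, 0.0, 1.0]] 472.01368958492094
side [[0.225, -0.639, 0.735, -0.465], [-0.974, -0.139, 0.177, -0.42], [-0.011, -0.756, -0.654, 0.991], [0.0, 0.0, 0.0, 1.0]] 425.62141572761294
wrist [[1.0, 0.001, -0.001, 0.573], [0.0, -0.966, -0.259, 0.065], [-0.001, 0.259, -0.966, 0.373], [0.0, 0.0, 0.0, 1.0]] 359.9577982961193
{'time_s': 0.15, 'q': array([-2.06284730e-01,  1.81379281e-01,  1.60777260e+00, -1.91875731e-05,
        1.35380827e+00, -2.06276794e-01]), 'dq': array([ 0.0002261 , -0.00125059, -0.00382264, -0.00135655,  0.0003012 ,
        0.0011038 ]), 'joint_efforts': array([ 1.94259010e-03, -4.45260644e+01, -3.51692533e+01, -1.26067753e-04,
        5.82284134e-03,  2.14055274e-05]), 'eef_pos': array([5.74589905e-01, 1.06207887e-04, 2.41588864e-01]), 'eef_rot': array([ 0.49959791,  0.49973068,  0.50039996, -0.50027098]), 'wrist_force': array([-0.1919303 , -0.33677466, -0.01431604]), 'torque': array([ 0.00185021, -0.01500085, -0.01760854]), 'opening': 1.002452979145982}
```

View pics/scene0.png

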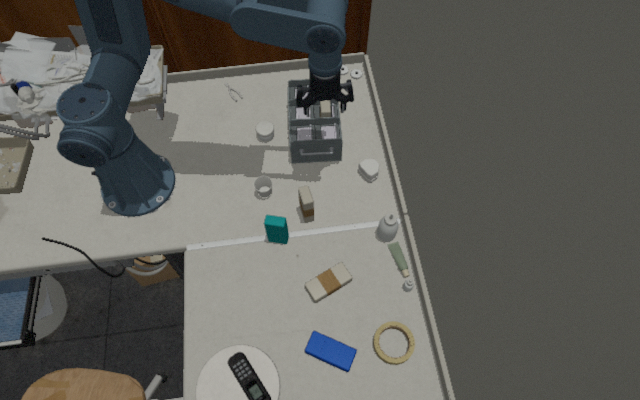

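View pics/side0.png

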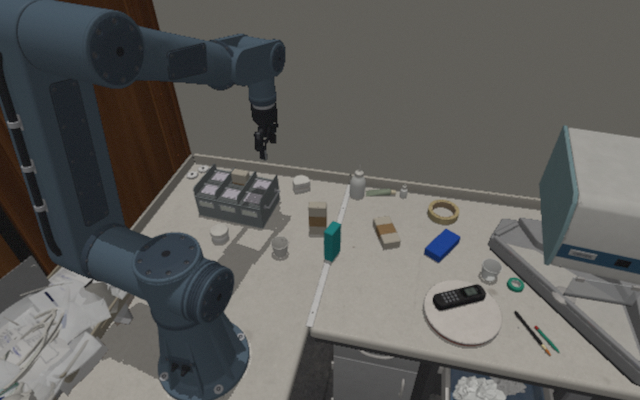

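View pics/wrist0.png

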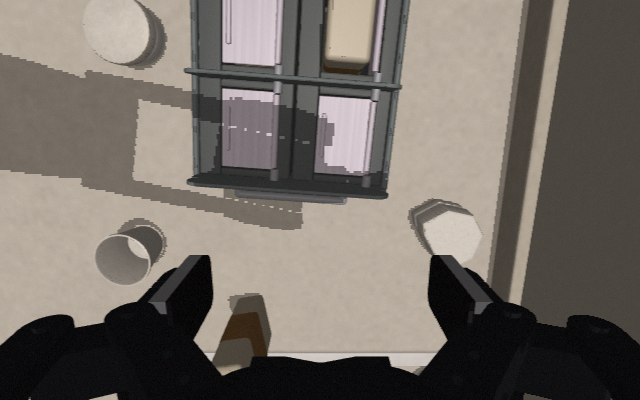

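```bash
python3 - <<'E'
import numpy as np
from scipy.spatial.transform import Rotation as R
q=[0.49973068,0.50039996,-0.50027098,0.49959791]
print(R.from_quat(q).as_matrix().round(3))
E
```

```text
[[-0.001  1.    -0.   ]
 [ 0.    -0.    -1.   ]
 [-1.    -0.001 -0.   ]]
```

The scene view shows the box at about (315,120), bar_up at (307,203), and bar_flat at (328,282). The turquoise decoy is at (276,230) and the blue one at (330,350). The full bar is in the middle column, rear row. The wrist view covers the front half of the box. Next I'll measure the poses.

```bash
python3 - <<'E'
import numpy as np,cv2
for n in ('scene','side','wrist'):
    f=np.load(n+'0.npz'); P=f['P']; img=f['img']
    z=P[...,2]; ok=(P[...,0]>0.25)&(P[...,0]<0.75)&(P[...,1]>-0.6)&(P[...,1]<0.35)&(z>0.015)&(z<0.16)
    m=ok.astype(np.uint8)
    k,l,s,c=cv2.connectedComponentsWithStats(m)
    print(n)
    for i in range(1,k):
        if s[i,4]<60: continue
        p=P[l==i]; top=np.percentile(p[:,2],97)
        t=p[p[:,2]>top-0.008]
        r=cv2.minAreaRect((t[:,:2]*1000).astype(np.float32))
        print(s[i,:4],s[i,4],'top',top.round(4),'rect',np.round(r[0],1),np.round(r[1],1),round(r[2],1),img[l==i].mean(0).astype(int))
E
```

```text
scene
[287  79  56  82] 3161 top 0.128 rect [549.8 121.1] [240.1 124.8] 88.3 [82 85 85]
[256 120  18  20] 274 top 0.046 rect [401.3 128.1] [59. 54.] 86.5 [148 148 143]
[358 158  21  23] 328 top 0.0475 rect [705.2 -60.1] [52.  56.4] 30.9 [152 152 147]
[254 176  18  20] 216 top 0.0527 rect [380.5 -82.1] [56.  50.6] 87.5 [119 119 114]
[298 185  16  36] 428 top 0.1231 rect [ 497.6 -174. ] [30.  58.6] 11.9 [111 106  93]
[377 213  21  27] 431 top 0.1143 rect [ 714.9 -268.8] [20.7 13.5] 76.5 [122 123 119]
[264 214  24  29] 553 top 0.1236 rect [ 407.6 -239.4] [30.7 55.8] 71.6 [22 90 88]
[395 254  14  23] 156 top 0.0244 rect [ 737.  -370.9] [23.2 64.3] 8.1 [118 124 107]
[304 262  48  40] 959 top 0.0345 rect [ 529.5 -392. ] [119.1  57. ] 25.1 [142 132 112]
[403 279  10  11] 87 top 0.0534 rect [ 738.9 -430. ] [14.4 13.9] 76.0 [131 132 128]
[373 321  42  36] 496 top 0.0292 rect [ 670.5 -558.7] [102.6  81.9] 0.5 [141 130  98]
[304 330  53  34] 1036 top 0.0345 rect [ 509.4 -568.6] [ 56.5 119.3] 59.0 [ 44  82 150]
[226 344  52  34] 1255 top 0.0466 rect [ 286.4 -579. ] [44.2 65.3] 27.7 [131 130 126]
[... 566 characters left out ...]
55.2 54.9] 7.3 [143 140 135]
[425 229  29  31] 514 top 0.031 rect [ 507.2 -569.9] [ 56.  122.2] 58.8 [ 31  60 125]
[271 236  18  20] 236 top 0.0488 rect [378.9 -81.6] [55.1 52. ] 17.1 [113 111 106]
[424 280  31  35] 823 top 0.0433 rect [ 285.  -580.6] [44.8 66.6] 29.1 [113 109 106]
wrist
[83  0 78 66] 4162 top 0.0424 rect [400.6 125.1] [57.5 50.3] 0.9 [182 173 162]
[184   0 227 205] 40619 top 0.1294 rect [591.8 110.4] [37.2 30. ] 85.8 [114 110 109]
[416 204  68  60] 2749 top 0.0441 rect [704.3 -58.9] [51. 59.] 28.8 [185 177 167]
[ 94 229  66  57] 2317 top 0.0495 rect [380.3 -80.7] [55.4 54.4] 34.4 [118 111 104]
[212 300  59  76] 2795 top 0.1189 rect [ 495.3 -147.8] [26.9  9.4] 5.6 [71 60 47]
```

Emit:
drive_tool([
  [-0.03, -0.005, -0.025, 0, 0, 0, 1],
  [-0.03, -0.005, -0.025, 0, 0, 0, 1],
  [-0.03, -0.005, -0.025, 0, 0, 0, 1],
  [-0.03, -0.005, -0.025, 0, 0, 0, 1],
  [0, 0, 0, 0, 0, 0, 1],
  [0, 0, 0, 0, 0, 0, 1],
])

```text
time_s: 0.9
eef_pos: [0.5547, 0.0997, 0.3611]
eef_rot: [-0.5, -0.5, -0.5, 0.5]
wrist_force: [-0.5, 0.1, -0.3]
opening: 1.002
```

```bash
python3 - <<'E'
from h import *
c,P,M=shot('wrist','wrist1.png'); np.savez('wrist1.npz',P=P,img=c['img'],M=M,k=[c['fx'],c['fy'],c['cx'],c['cy']])
np.set_printoptions(suppress=True)
z=P[...,2]; m=(z>0.108)&(z<0.124)&(P[...,0]>0.4)&(P[...,0]<0.7)
# height map
b=P[m]; print(len(b), b.min(0),b.max(0))
# fins: histogram y
h,e=np.histogram(b[:,1],bins=np.arange(-0.03,0.27,0.005)); print(list(zip(e.round(3),h)))
E
```

```text
2625 [ 0.47457592 -0.00193007  0.10800189] [0.6414218  0.24597086 0.12393451]
[(np.float64(-0.03), np.int64(0)), (np.float64(-0.025), np.int64(0)), (np.float64(-0.02), np.int64(0)), (np.float64(-0.015), np.int64(0)), (np.float64(-0.01), np.int64(0)), (np.float64(-0.005), np.int64(10)), (np.float64(0.0), np.int64(273)), (np.float64(0.005), np.int64(324)), (np.float64(0.01), np.int64(92)), (np.float64(0.015), np.int64(0)), (np.float64(0.02), np.int64(0)), (np.float64(0.025), np.int64(0)), (np.float64(0.03), np.int64(0)), (np.float64(0.035), np.int64(0)), (np.float64(0.04), np.int64(0)), (np.float64(0.045), np.int64(0)), (np.float64(0.05), np.int64(0)), (np.float64(0.055), np.int64(0)), (np.float64(0.06), np.int64(0)), (np.float64(0.065), np.int64(0)), (np.float64(0.07), np.int64(0)), (np.float64(0.075), np.int64(79)), (np.float64(0.08), np.int64(283)), (np.float64(0.085), np.int64(232)), (np.float64(0.09), np.int64(1)), (np.float64(0.095), np.int64(4)), (np.float64(0.1), np.int64(6)), (np.float64(0.105), np.int64(5)), (np.float64(0.11), np.int64(6)), (np.float64(0.115), np.int64(7)), (
[... 314 characters left out ...]
64(0.165), np.int64(81)), (np.float64(0.17), np.int64(0)), (np.float64(0.175), np.int64(0)), (np.float64(0.18), np.int64(0)), (np.float64(0.185), np.int64(0)), (np.float64(0.19), np.int64(0)), (np.float64(0.195), np.int64(0)), (np.float64(0.2), np.int64(0)), (np.float64(0.205), np.int64(0)), (np.float64(0.21), np.int64(0)), (np.float64(0.215), np.int64(0)), (np.float64(0.22), np.int64(0)), (np.float64(0.225), np.int64(0)), (np.float64(0.23), np.int64(118)), (np.float64(0.235), np.int64(375)), (np.float64(0.24), np.int64(306)), (np.float64(0.245), np.int64(6)), (np.float64(0.25), np.int64(0)), (np.float64(0.255), np.int64(0)), (np.float64(0.26), np.int64(0)), (np.float64(0.265), np.int64(0))]
```

View pics/wrist1.png

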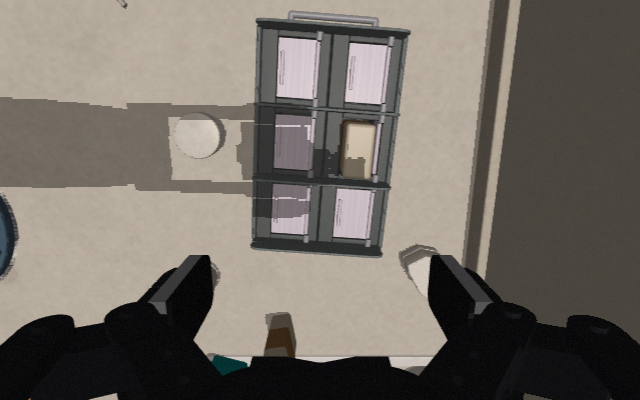

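The whole box is visible here. The full bar is at (358,150), and the shut flaps are at (298,68), (369,72), (293,140), (290,208) and (353,213). I'll fit the box from the fins and cross-check it with the flaps.

```bash
python3 - <<'E'
import numpy as np,cv2
f=np.load('wrist1.npz');P=f['P'];img=f['img'].astype(int)
z=P[...,2]
m=(z>0.108)&(z<0.124)&(P[...,0]>0.4)&(P[...,0]<0.7)
b=P[m]
for lo,hi in((-.01,.02),(.07,.094),(.152,.172),(.225,.25)):
    s=b[(b[:,1]>lo)&(b[:,1]<hi)]
    p=np.polyfit(s[:,0],s[:,1],1); r=s[:,1]-np.polyval(p,s[:,0]); s=s[abs(r)<.004]; p=np.polyfit(s[:,0],s[:,1],1)
    x0,x1=np.percentile(s[:,0],[0.5,99.5]); print('slope deg',np.degrees(np.arctan(p[0])).round(2),'x',x0.round(4),x1.round(4),'mid',((x0+x1)/2).round(4),np.polyval(p,(x0+x1)/2).round(4),'z',np.median(s[:,2]).round(4))
# flaps: bright at deck level
d=(z>0.078)&(z<0.1)&(P[...,0]>0.45)&(P[...,0]<.67)
sat=img.max(2)-img.min(2)
pink=d&((img[...,0]-img[...,1])>6)
k,l,s,c=cv2.connectedComponentsWithStats(cv2.morphologyEx(pink.astype(np.uint8),cv2.MORPH_OPEN,np.ones((3,3))))
for i in range(1,k):
    if s[i,4]<300: continue
    p=P[l==i]; r=cv2.minAreaRect((p[:,:2]*1000).astype(np.float32)); print(np.round(r[0],1),np.round(r[1],1),round(r[2],1),np.median(p[:,2]).round(4))
t=(z>.12)&(P[...,0]>.5)&(P[...,0]<.66)&(P[...,1]>.085)&(P[...,1]<.155)
p=P[t];r=cv2.minAreaRect((p[:,:2]*1000).astype(np.float32)); print('full',r,np.median(p[:,2]))
m=(z>.0)&(z<.014)&(P[...,1]<.3)&(P[...,1]>-.05);print('table z',np.median(z[m]))
E
```

```text
slope deg -4.15 x 0.4754 0.6229 mid 0.5492 0.006 z 0.1156
slope deg -4.17 x 0.4814 0.6276 mid 0.5545 0.084 z 0.1164
slope deg -4.14 x 0.4866 0.634 mid 0.5603 0.1611 z 0.1171
slope deg -4.16 x 0.4925 0.6404 mid 0.5665 0.2387 z 0.1164
[529.4 202.6] [60.1 44.4] 85.6 0.0873
[603.2 197.2] [59.8 44.4] 85.6 0.0873
[523.9 124.7] [59.3 44.2] 85.8 0.0874
[518.2  46.8] [60.2 44.1] 85.9 0.0874
[591.9  40.9] [61.9 44.3] 85.3 0.0875
full ((564.2308349609375, 118.09016418457031), (59.639774322509766, 128.40213012695312), 89.81538391113281) 0.4234048664661547
table z 0.0005073098122657105
```

Emit:
drive_tool([
  [0.05, -0.01, 0.013, 0, 0, 0, -1],
  [0.05, -0.01, 0.013, 0, 0, 0, -1],
  [0.05, -0.01, 0.013, 0, 0, 0, -1],
  [0.05, -0.009, 0.013, 4.15, 0, 0, -1],
  [0.005, 0, 0, 0, 0, 0, -1],
  [0, 0, 0, 0, 0, 0, -1],
])

```text
time_s: 1.7
eef_pos: [0.5166, 0.0478, 0.1579]
eef_rot: [0.482, 0.518, 0.482, -0.518]
wrist_force: [0.9, -0.1, 0.5]
opening: 0.003
```

```bash
python3 - <<'E'
from h import *
c,P,M=shot('wrist','wrist2.png')
o=ctrl.get_obs(); print(o['eef_pos'],o['wrist_force'],o['opening'])
c,P,M=shot('side','side2.png')
E
```

```text
[0.51758781 0.04787059 0.15901615] [ 0.32026411 -0.29555253  0.44138185] 0.0024575593117490144
```

View pics/wrist2.png

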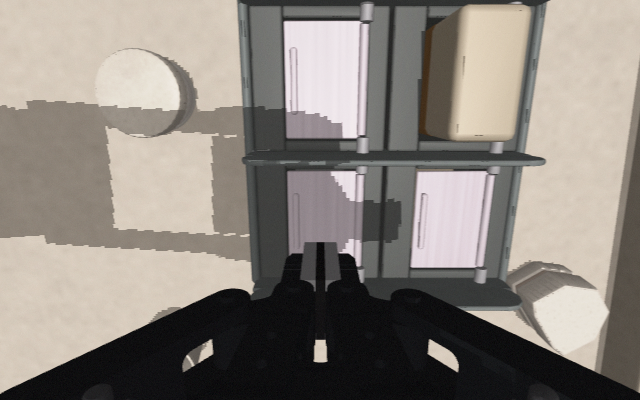

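The box now lines up with the image. The shut fingers are above the front-right flap at (322,215) and look narrow enough for the well.

```bash
cat >> h.py <<'E'
C=np.array([0.558,0.1224,0.0]); YAW=np.radians(-4.15)
RB=R.from_euler('z',YAW).as_matrix()
def b2w(x,y,z): return C+RB@np.array([x,y,z])
def w2b(p): return RB.T@(np.array(p)-C)
def delta(p):
    T=toolT(); return (T[:3,:3].T@(np.array(p)-T[:3,3])).round(4)
def st():
    o=ctrl.get_obs(); T=toolT()
    print('t',round(o['time_s'],2),'box',w2b(o['eef_pos']).round(4),'world',np.round(o['eef_pos'],4),'F',o['wrist_force'].round(1),'op',round(o['opening'],3)); print('tool cols in world\n',T[:3,:3].round(4))
E
python3 - <<'E'
from h import *
st(); print(delta(b2w(-.037,-.078,.113)))
c,P,M=shot('wrist'); z=P[...,2]; img=c['img'].astype(int)
d=(z>0.078)&(z<0.1)&(P[...,0]>0.45)&(P[...,0]<.67)
pink=d&((img[...,0]-img[...,1])>6)
k,l,s,c=cv2.connectedComponentsWithStats(cv2.morphologyEx(pink.astype(np.uint8),cv2.MORPH_OPEN,np.ones((3,3))))
for i in range(1,k):
    if s[i,4]<1000: continue
    p=P[l==i]; r=cv2.minAreaRect((p[:,:2]*1000).astype(np.float32)); print(np.round(r[0],1),np.round(r[1],1),round(r[2],1),np.median(p[:,2]).round(4),'box',w2b([r[0][0]/1e3,r[0][1]/1e3,0]).round(4))
E
```

```text
t 1.8 box [-0.0346 -0.0771  0.1595] world [0.5179 0.048  0.1595] F [ 0.1 -0.1 -0.3] op 0.004
tool cols in world
 [[ 3.700e-03  9.974e-01 -7.150e-02]
 [-4.000e-04 -7.150e-02 -9.974e-01]
 [-1.000e+00  3.800e-03  1.000e-04]]
[ 0.0465 -0.0026  0.0009]
[523.6 125. ] [59.7 44.3] 85.9 0.0873 box [-0.0345  0.0001  0.    ]
[576.7 120.5] [54.9  5.2] 87.7 0.0894 box [ 0.0188 -0.0006  0.    ]
[518.1  50.3] [53.7 44.3] 85.7 0.0874 box [-0.0345 -0.0748  0.    ]
[592.   41.8] [60.  44.2] 86.0 0.0874 box [ 0.0397 -0.078   0.    ]
```

Emit:
drive_tool([
  [0.03, -0.002, 0.001, 0, 0, 0, -1],
  [0.03, 0, 0, 0, 0, 0, -1],
  [0.01, 0, 0, 0, 0, 0, -1],
  [0, 0, 0, 0, 0, 0, -1],
])

```text
time_s: 2.35
eef_pos: [0.5145, 0.0473, 0.0879]
eef_rot: [0.482, 0.518, 0.482, -0.518]
wrist_force: [0.6, -0.2, 0.8]
opening: -0.001
```

```bash
python3 - <<'E'
from h import *
st()
E
```

```text
t 2.35 box [-0.038  -0.078   0.0879] world [0.5145 0.0473 0.0879] F [ 0.6 -0.2  0.8] op -0.001
tool cols in world
 [[ 5.000e-04  9.974e-01 -7.180e-02]
 [-1.000e-04 -7.180e-02 -9.974e-01]
 [-1.000e+00  5.000e-04  0.000e+00]]
```

Emit:
drive_tool([
  [0.006, 0, 0, 0, 0, 0, -1],
  [0.003, 0, 0, 0, 0, 0, -1],
  [0.003, 0, 0, 0, 0, 0, -1],
  [0, 0, 0, 0, 0, 0, -1],
])

```text
time_s: 2.85
eef_pos: [0.5138, 0.0472, 0.0752]
eef_rot: [-0.481, -0.518, -0.482, 0.518]
wrist_force: [-0.8, -0.4, -0.4]
opening: -0.002
```

Emit:
drive_tool([
  [0.003, 0, 0, 0, 0, 0, -1],
  [0.002, 0, 0, 0, 0, 0, -1],
  [0.002, 0, 0, 0, 0, 0, -1],
  [0, 0, 0, 0, 0, 0, -1],
])

```text
time_s: 3.35
eef_pos: [0.5137, 0.0472, 0.068]
eef_rot: [-0.481, -0.518, -0.482, 0.518]
wrist_force: [-1.1, 0.4, 0.5]
opening: -0.0
```

Emit:
drive_tool([
  [0.002, 0, 0, 0, 0, 0, -1],
  [0.002, 0, 0, 0, 0, 0, -1],
  [0.001, 0, 0, 0, 0, 0, -1],
  [0, 0, 0, 0, 0, 0, -1],
])

```text
time_s: 3.85
eef_pos: [0.5138, 0.0472, 0.0631]
eef_rot: [-0.481, -0.518, -0.482, 0.518]
wrist_force: [-0.6, 0.4, 0.2]
opening: 0.003
```

Emit:
drive_tool([
  [0.002, 0, 0, 0, 0, 0, -1],
  [0, 0, 0, 0, 0, 0, -1],
])

```text
time_s: 4.1
eef_pos: [0.5138, 0.0472, 0.0611]
eef_rot: [-0.481, -0.518, -0.482, 0.518]
wrist_force: [-0.5, 0.5, -1.6]
opening: -0.001
```

```bash
python3 - <<'E'
from h import *
st(); c,P,M=shot('wrist','wrist3.png')
E
```

```text
t 4.1 box [-0.0386 -0.0782  0.0611] world [0.5138 0.0472 0.0611] F [-0.5  0.5 -1.6] op -0.001
tool cols in world
 [[-3.000e-04  9.974e-01 -7.240e-02]
 [ 0.000e+00 -7.240e-02 -9.974e-01]
 [-1.000e+00 -3.000e-04 -0.000e+00]]
```

View pics/wrist3.png

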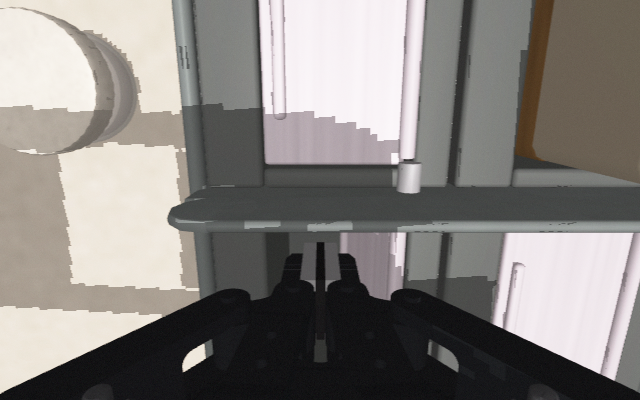

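The front-right well is empty: the tip went 38 mm below the deck with no contact. Next I'll probe front-mid.

Emit:
drive_tool([
  [-0.04, 0.001, 0, 0, 0, 0, -1],
  [-0.04, 0, 0, 0, 0, 0, -1],
  [0, 0, -0.039, 0, 0, 0, -1],
  [0, 0, -0.039, 0, 0, 0, -1],
  [0, 0, 0, 0, 0, 0, -1],
  [0.03, 0, 0, 0, 0, 0, -1],
  [0.025, 0, 0, 0, 0, 0, -1],
  [0, 0, 0, 0, 0, 0, -1],
])

```text
time_s: 5.15
eef_pos: [0.5187, 0.1241, 0.0843]
eef_rot: [-0.48, -0.517, -0.483, 0.519]
wrist_force: [-0.4, -0.7, -0.3]
opening: -0.0
```

```bash
python3 - <<'E'
from h import *
st()
E
```

```text
t 5.15 box [-0.0393 -0.0011  0.0843] world [0.5187 0.1241 0.0843] F [-0.4 -0.7 -0.3] op -0.0
tool cols in world
 [[-4.900e-03  9.973e-01 -7.290e-02]
 [-3.000e-04 -7.290e-02 -9.973e-01]
 [-1.000e+00 -4.900e-03  7.000e-04]]
```

Emit:
drive_tool([
  [0.004, 0.001, 0, 0, 0, 0, -1],
  [0.003, 0, 0, 0, 0, 0, -1],
  [0.002, 0, 0, 0, 0, 0, -1],
  [0, 0, 0, 0, 0, 0, -1],
])

```text
time_s: 5.65
eef_pos: [0.5217, 0.1248, 0.0775]
eef_rot: [0.482, 0.518, 0.482, -0.518]
wrist_force: [-0.6, 0.0, 0.9]
opening: 0.001
```

Emit:
drive_tool([
  [0.003, 0, 0, 0, 0, 0, -1],
  [0.002, 0, 0, 0, 0, 0, -1],
  [0, 0, 0, 0, 0, 0, -1],
])

```text
time_s: 6.02
eef_pos: [0.5213, 0.1248, 0.072]
eef_rot: [-0.481, -0.518, -0.482, 0.518]
wrist_force: [-0.4, 0.3, 0.3]
opening: 0.001
```

Tip is 27 mm below the deck.

Emit:
drive_tool([
  [0.002, 0, 0, 0, 0, 0, -1],
  [0.002, 0, 0, 0, 0, 0, -1],
  [0, 0, 0, 0, 0, 0, -1],
])

```text
time_s: 6.4
eef_pos: [0.5214, 0.1248, 0.068]
eef_rot: [-0.481, -0.518, -0.482, 0.518]
wrist_force: [-0.3, -0.1, -0.2]
opening: 0.005
```

Emit:
drive_tool([
  [0.002, 0, 0, 0, 0, 0, -1],
  [0.002, 0, 0, 0, 0, 0, -1],
  [0, 0, 0, 0, 0, 0, -1],
])

```text
time_s: 6.78
eef_pos: [0.5219, 0.1248, 0.067]
eef_rot: [-0.482, -0.518, -0.482, 0.518]
wrist_force: [-11.5, -1.6, 25.6]
opening: 0.001
```

Emit:
drive_tool([
  [0.002, 0, 0, 0, 0, 0, -1],
  [0.001, 0, 0, 0, 0, 0, -1],
  [0, 0, 0, 0, 0, 0, -1],
])

```text
time_s: 7.15
eef_pos: [0.522, 0.1248, 0.0668]
eef_rot: [-0.482, -0.517, -0.482, 0.518]
wrist_force: [-21.6, -2.3, 51.0]
opening: -0.006
```

Front-mid holds a stub: contact at 32 mm below the deck. Next is rear-right.

Emit:
drive_tool([
  [-0.04, 0, 0, 0, 0, 0, -1],
  [-0.045, 0, 0, 0, 0, 0, -1],
  [0, 0.037, 0.039, 0, 0, 0, -1],
  [0, 0.037, 0.039, 0, 0, 0, -1],
  [0, 0, 0, 0, 0, 0, -1],
  [0.03, 0, 0, 0, 0, 0, -1],
  [0.03, 0, 0, 0, 0, 0, -1],
  [0, 0, 0, 0, 0, 0, -1],
])

```text
time_s: 8.15
eef_pos: [0.5868, 0.0427, 0.0835]
eef_rot: [-0.48, -0.516, -0.484, 0.519]
wrist_force: [-0.0, -0.3, -0.2]
opening: -0.003
```

```bash
python3 - <<'E'
from h import *
st()
E
```

```text
t 8.15 box [ 0.0345 -0.0774  0.0835] world [0.5868 0.0427 0.0835] F [-0.  -0.3 -0.2] op -0.003
tool cols in world
 [[-6.600e-03  9.974e-01 -7.190e-02]
 [ 1.100e-03 -7.190e-02 -9.974e-01]
 [-1.000e+00 -6.600e-03 -6.000e-04]]
```

Emit:
drive_tool([
  [0.004, 0.001, 0, 0, 0, 0, -1],
  [0.003, 0, 0, 0, 0, 0, -1],
  [0.002, 0, 0, 0, 0, 0, -1],
  [0, 0, 0, 0, 0, 0, -1],
])

```text
time_s: 8.65
eef_pos: [0.5909, 0.0416, 0.0776]
eef_rot: [0.482, 0.518, 0.481, -0.518]
wrist_force: [0.2, 1.0, 0.4]
opening: 0.0
```

Emit:
drive_tool([
  [0.003, 0, 0, 0, 0, 0, -1],
  [0.002, 0, 0, 0, 0, 0, -1],
  [0, 0, 0, 0, 0, 0, -1],
])

```text
time_s: 9.02
eef_pos: [0.5908, 0.0415, 0.0731]
eef_rot: [-0.482, -0.518, -0.482, 0.518]
wrist_force: [-3.4, -0.3, 7.2]
opening: 0.0
```

Emit:
drive_tool([
  [0.002, 0, 0, 0, 0, 0, -1],
  [0.002, 0, 0, 0, 0, 0, -1],
  [0, 0, 0, 0, 0, 0, -1],
])

```text
time_s: 9.4
eef_pos: [0.591, 0.0416, 0.0729]
eef_rot: [-0.482, -0.517, -0.482, 0.518]
wrist_force: [-16.8, 0.2, 35.1]
opening: 0.005
```

Rear-right also holds a stub. Next is front-left.

Emit:
drive_tool([
  [-0.045, 0, 0, 0, 0, 0, -1],
  [-0.05, 0, 0, 0, 0, 0, -1],
  [0, -0.025, -0.052, 0, 0, 0, -1],
  [0, -0.025, -0.052, 0, 0, 0, -1],
  [0, -0.024, -0.052, 0, 0, 0, -1],
  [0, 0, 0, 0, 0, 0, -1],
  [0.04, 0, 0, 0, 0, 0, -1],
  [0.03, 0, 0, 0, 0, 0, -1],
  [0, 0, 0, 0, 0, 0, -1],
])

```text
time_s: 10.52
eef_pos: [0.5265, 0.2013, 0.0907]
eef_rot: [-0.48, -0.516, -0.482, 0.52]
wrist_force: [0.1, -0.2, 1.0]
opening: -0.002
```

```bash
python3 - <<'E'
from h import *
st()
E
```

```text
t 10.53 box [-0.0372  0.0764  0.0907] world [0.5265 0.2013 0.0907] F [ 0.1 -0.2  1. ] op -0.002
tool cols in world
 [[-0.0056  0.9973 -0.0733]
 [-0.0011 -0.0733 -0.9973]
 [-1.     -0.0055  0.0015]]
```

Emit:
drive_tool([
  [0.009, 0, 0, 0, 0, 0, -1],
  [0.004, 0, 0, 0, 0, 0, -1],
  [0, 0, 0, 0, 0, 0, -1],
])

```text
time_s: 10.9
eef_pos: [0.5286, 0.2025, 0.0807]
eef_rot: [0.482, 0.518, 0.481, -0.518]
wrist_force: [-0.2, -1.0, 0.2]
opening: -0.001
```

Emit:
drive_tool([
  [0.003, 0, 0, 0, 0, 0, -1],
  [0.002, 0, 0, 0, 0, 0, -1],
  [0, 0, 0, 0, 0, 0, -1],
])

```text
time_s: 11.28
eef_pos: [0.5281, 0.2026, 0.0752]
eef_rot: [-0.482, -0.518, -0.482, 0.518]
wrist_force: [-1.2, -0.2, 0.7]
opening: 0.002
```

Emit:
drive_tool([
  [0.002, 0, 0, 0, 0, 0, -1],
  [0.002, 0, 0, 0, 0, 0, -1],
  [0, 0, 0, 0, 0, 0, -1],
])

```text
time_s: 11.65
eef_pos: [0.528, 0.2025, 0.071]
eef_rot: [-0.481, -0.518, -0.482, 0.518]
wrist_force: [-0.8, -0.0, -0.3]
opening: -0.001
```

Emit:
drive_tool([
  [0.002, 0, 0, 0, 0, 0, -1],
  [0.002, 0, 0, 0, 0, 0, -1],
  [0, 0, 0, 0, 0, 0, -1],
])

```text
time_s: 12.02
eef_pos: [0.528, 0.2025, 0.067]
eef_rot: [-0.481, -0.518, -0.482, 0.518]
wrist_force: [-1.5, 1.2, -0.0]
opening: -0.003
```

Emit:
drive_tool([
  [0.002, 0, 0, 0, 0, 0, -1],
  [0, 0, 0, 0, 0, 0, -1],
])

```text
time_s: 12.28
eef_pos: [0.5281, 0.2025, 0.0651]
eef_rot: [-0.481, -0.518, -0.482, 0.518]
wrist_force: [-0.7, 0.0, -0.5]
opening: 0.002
```

Emit:
drive_tool([
  [0.002, 0, 0, 0, 0, 0, -1],
  [0, 0, 0, 0, 0, 0, -1],
])

```text
time_s: 12.52
eef_pos: [0.5281, 0.2025, 0.0631]
eef_rot: [-0.481, -0.518, -0.482, 0.518]
wrist_force: [-0.3, -0.5, 0.7]
opening: 0.004
```

Front-left is empty, so the empty wells are front-right and front-left. Now I'll look at bar_up.

Emit:
drive_tool([
  [-0.05, 0, 0, 0, 0, 0, -1],
  [-0.05, 0, 0, 0, 0, 0, -1],
  [-0.03, 0, 0.06, 0, 0, 0, 1],
  [-0.03, 0, 0.06, 0, 0, 0, 1],
  [-0.03, 0, 0.06, 0, 0, 0, 1],
  [-0.03, 0, 0.06, 0, 0, 0, 1],
  [-0.03, 0, 0.06, 0, 0, 0, 1],
  [-0.02, 0, 0.06, 0, 0, 0, 1],
  [0, 0, 0, 0, 0, 0, 1],
  [0, 0, 0, 0, 0, 0, 1],
])

```text
time_s: 13.78
eef_pos: [0.5034, -0.1351, 0.3223]
eef_rot: [0.481, 0.518, 0.482, -0.518]
wrist_force: [-0.4, 0.5, -0.9]
opening: 0.997
```

```bash
python3 - <<'E'
from h import *
st(); print(ctrl.get_obs()['q'].round(4))
c,P,M=shot('wrist','wrist4.png'); np.savez('wrist4.npz',P=P,img=c['img'])
shot('scene','scene4.png')
z=P[...,2]
m=((z>.105)&(z<.13)&(P[...,1]<-.1)&(P[...,0]>.45)&(P[...,0]<.56)).astype(np.uint8)
k,l,s,_=cv2.connectedComponentsWithStats(m)
for i in range(1,k):
    if s[i,4]<200: continue
    p=P[l==i]; r=cv2.minAreaRect((p[:,:2]*1000).astype(np.float32)); print(s[i],r,np.median(p[:,2]))
E
```

```text
t 13.78 box [-0.0358 -0.2607  0.3223] world [ 0.5034 -0.1351  0.3223] F [-0.4  0.5 -0.9] op 0.997
tool cols in world
 [[-5.000e-04  9.973e-01 -7.320e-02]
 [ 9.000e-04 -7.320e-02 -9.973e-01]
 [-1.000e+00 -6.000e-04 -9.000e-04]]
[-4.9040e-01  1.7000e-03  1.6393e+00  6.0000e-04  1.5015e+00 -4.1720e-01]
[ 298  183   41   60 1730] ((497.2387390136719, -172.66319274902344), (30.190784454345703, 56.152099609375), 9.440699577331543) 0.1193348982470111
```

View pics/wrist4.png

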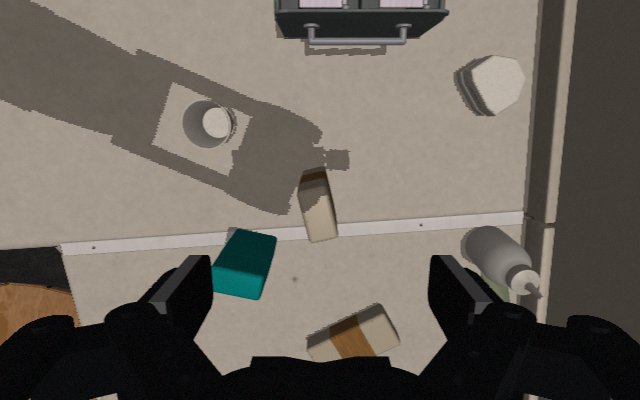

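The measured bar_up is clean: 30.2 x 56.2 mm, centred at (0.497, -0.173), yaw 9.4°. It shows at (318,205) in the picture.

Emit:
drive_tool([
  [0.04, -0.001, 0.013, 0, 0, 0, 1],
  [0.04, -0.001, 0.013, -6.8, 0, 0, 1],
  [0.04, 0, 0.012, -6.8, 0, 0, 1],
  [0, 0, 0, 0, 0, 0, 1],
  [0, 0, 0, 0, 0, 0, 1],
])

```text
time_s: 14.5
eef_pos: [0.5011, -0.1723, 0.204]
eef_rot: [0.54, 0.457, 0.539, -0.457]
wrist_force: [0.7, 0.2, 0.9]
opening: 1.0
```

```bash
python3 - <<'E'
from h import *
st(); print(delta([.4972,-.1727,.098]),ctrl.get_obs()['q'].round(4))
c,P,M=shot('wrist','wrist5.png')
E
```

```text
t 14.5 box [-0.0354 -0.298   0.204 ] world [ 0.5011 -0.1723  0.204 ] F [0.7 0.2 0.9] op 1.0
tool cols in world
 [[ 9.000e-04  9.866e-01  1.634e-01]
 [-3.000e-04  1.634e-01 -9.866e-01]
 [-1.000e+00  8.000e-04  4.000e-04]]
[ 0.106  -0.004  -0.0003] [-5.5540e-01  1.1800e-01  1.7591e+00  3.0000e-04  1.2636e+00 -7.1960e-01]
```

View pics/wrist5.png

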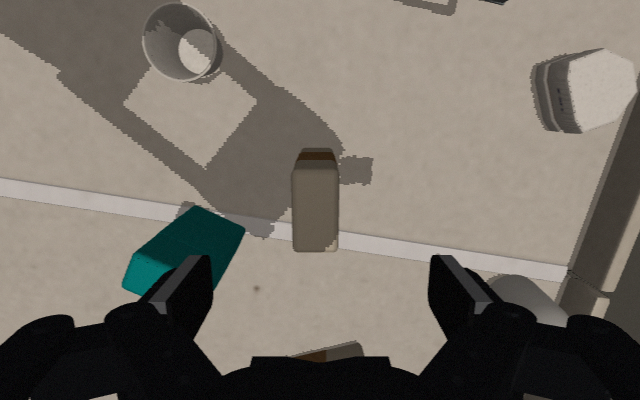

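Emit:
drive_tool([
  [0.04, -0.004, 0, 0, 0, 0, 1],
  [0.04, 0, 0, 0, 0, 0, 1],
  [0.025, 0, 0, 0, 0, 0, 1],
  [0, 0, 0, 0, 0, 0, 1],
  [0, 0, 0, 0, 0, 0, -0.6],
  [0, 0, 0, 0, 0, 0, -1],
  [0, 0, 0, 0, 0, 0, -1],
  [0, 0, 0, 0, 0, 0, -1],
])

```text
time_s: 15.55
eef_pos: [0.4975, -0.1743, 0.0991]
eef_rot: [0.54, 0.457, 0.539, -0.457]
wrist_force: [0.7, 0.7, 5.7]
opening: 0.344
```

```bash
python3 - <<'E'
from h import *
st()
c,P,M=shot('wrist','wrist6.png')
E
```

```text
t 15.55 box [-0.0389 -0.3003  0.0991] world [ 0.4975 -0.1743  0.0991] F [0.7 0.7 5.7] op 0.344
tool cols in world
 [[ 0.0024  0.9865  0.164 ]
 [-0.0012  0.164  -0.9865]
 [-1.      0.0021  0.0016]]
```

View pics/wrist6.png

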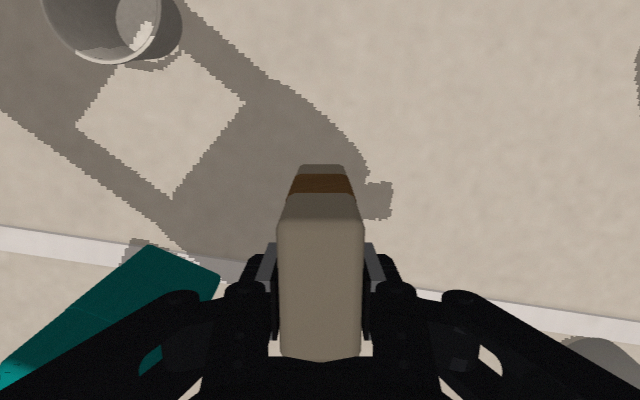

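It is gripped: opening 29 mm, bar between the pads. Now I'll lift, turn it to the box yaw and carry it over front-right.

Emit:
drive_tool([
  [-0.03, 0, 0, 0, 0, 0, -1],
  [-0.05, 0, 0, 6.8, 0, 0, -1],
  [-0.05, 0, 0, 6.8, 0, 0, -1],
  [-0.02, 0, -0.02, 0, 0, 0, -1],
  [0, 0, -0.05, 0, 0, 0, -1],
  [0, 0, -0.05, 0, 0, 0, -1],
  [0, 0, -0.05, 0, 0, 0, -1],
  [0, 0.002, -0.035, 0, 0, 0, -1],
  [0, 0, -0.015, 0, 0, 0, -1],
  [0, 0, 0, 0, 0, 0, -1],
])

```text
time_s: 16.85
eef_pos: [0.5139, 0.0459, 0.2472]
eef_rot: [-0.482, -0.517, -0.482, 0.518]
wrist_force: [-0.0, -0.1, -3.3]
opening: 0.34
```

```bash
python3 - <<'E'
from h import *
st(); print(delta(b2w(-.037,-.078,.2)))
c,P,M=shot('wrist','wrist7.png')
z=P[...,2]; T=toolT()
Q=(P-T[:3,3])@T[:3,:3]
print('bar top expected tool x', -0.020)
m=(Q[...,0]<-.012)&(Q[...,0]>-.03)&(abs(Q[...,1])<.0145)&(abs(Q[...,2])<.045)
q=Q[m]; print(m.sum(),np.percentile(q,[1,50,99],axis=0).round(4))
E
```

```text
t 16.85 box [-0.0385 -0.0795  0.2472] world [0.5139 0.0459 0.2472] F [-0.  -0.1 -3.3] op 0.34
tool cols in world
 [[-1.400e-03  9.975e-01 -7.090e-02]
 [-2.000e-04 -7.090e-02 -9.975e-01]
 [-1.000e+00 -1.400e-03  3.000e-04]]
[ 0.0472  0.0015 -0.0016]
bar top expected tool x -0.02
12158 [[-0.0263 -0.0142 -0.0302]
 [-0.0202 -0.0002 -0.0071]
 [-0.0139  0.014   0.0218]]
```

View pics/wrist7.png

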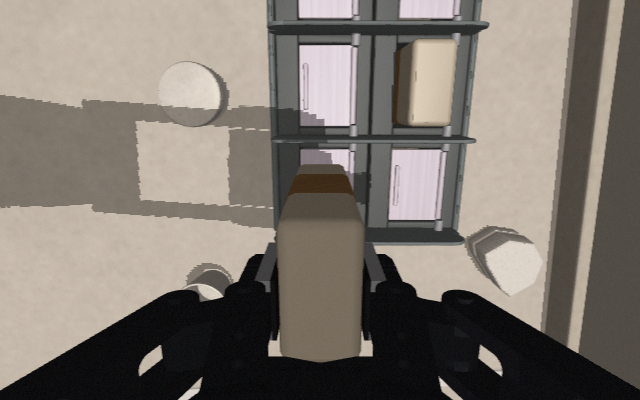

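Emit:
drive_tool([
  [0.02, 0.0015, 0, 0, 0, 0, -1],
  [0.02, 0, 0, 0, 0, 0, -1],
  [0.01, 0, 0, 0, 0, 0, -1],
  [0, 0, 0, 0, 0, 0, -1],
  [0.01, 0, 0, 0, 0, 0, -1],
  [0.01, 0, 0, 0, 0, 0, -1],
  [0, 0, 0, 0, 0, 0, -1],
])

```text
time_s: 17.77
eef_pos: [0.515, 0.0455, 0.1767]
eef_rot: [-0.481, -0.517, -0.482, 0.518]
wrist_force: [-0.1, -0.4, -4.4]
opening: 0.34
```

```bash
python3 - <<'E'
from h import *
st()
c,P,M=shot('wrist','wrist8.png')
c,P,M=shot('side','side8.png')
cv2.imwrite('pics/side8c.png',cv2.resize(c['img'][100:260,160:380,::-1],None,fx=3.4,fy=3.4))
E
```

```text
t 17.77 box [-0.0373 -0.0798  0.1767] world [0.515  0.0455 0.1767] F [-0.1 -0.4 -4.4] op 0.34
tool cols in world
 [[-2.300e-03  9.974e-01 -7.220e-02]
 [ 3.000e-04 -7.220e-02 -9.974e-01]
 [-1.000e+00 -2.300e-03 -1.000e-04]]
```

View pics/side8c.png

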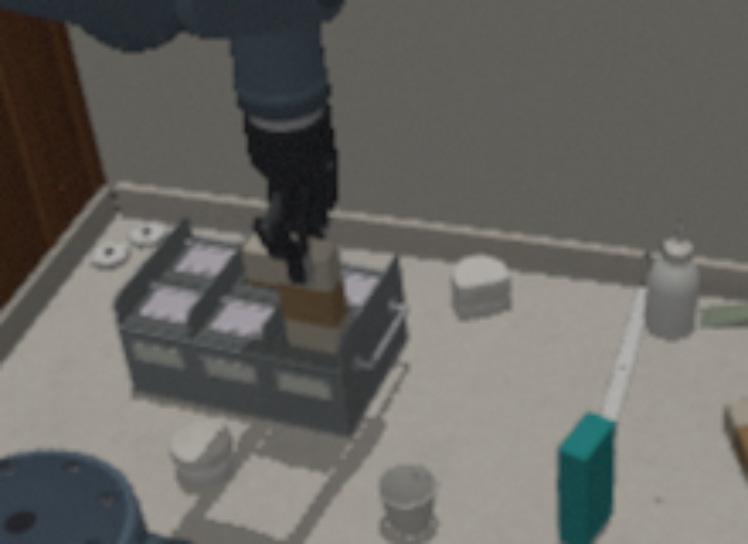

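The bar's lower end is already 10 mm past the deck with no side force. I'll keep lowering.

Emit:
drive_tool([
  [0.01, 0, 0, 0, 0, 0, -1],
  [0.01, 0, 0, 0, 0, 0, -1],
  [0, 0, 0, 0, 0, 0, -1],
])

```text
time_s: 18.25
eef_pos: [0.5148, 0.0455, 0.1564]
eef_rot: [-0.481, -0.517, -0.482, 0.518]
wrist_force: [-0.2, 0.3, -3.6]
opening: 0.34
```

Emit:
drive_tool([
  [0.01, 0, 0, 0, 0, 0, -1],
  [0.01, 0, 0, 0, 0, 0, -1],
  [0, 0, 0, 0, 0, 0, -1],
])

```text
time_s: 18.62
eef_pos: [0.5149, 0.0455, 0.1365]
eef_rot: [-0.481, -0.517, -0.482, 0.518]
wrist_force: [0.1, -0.3, -2.8]
opening: 0.345
```

Emit:
drive_tool([
  [0.01, 0, 0, 0, 0, 0, -1],
  [0.006, 0, 0, 0, 0, 0, -1],
  [0, 0, 0, 0, 0, 0, -1],
])

```text
time_s: 19.0
eef_pos: [0.5153, 0.0454, 0.121]
eef_rot: [-0.481, -0.517, -0.482, 0.518]
wrist_force: [-0.8, 0.2, -4.2]
opening: 0.34
```

Emit:
drive_tool([
  [0.006, 0, 0, 0, 0, 0, -1],
  [0.003, 0, 0, 0, 0, 0, -1],
  [0, 0, 0, 0, 0, 0, -1],
])

```text
time_s: 19.38
eef_pos: [0.5156, 0.0454, 0.1125]
eef_rot: [-0.481, -0.518, -0.482, 0.518]
wrist_force: [-0.8, -0.2, -4.5]
opening: 0.34
```

Emit:
drive_tool([
  [0.002, 0, 0, 0, 0, 0, -1],
  [0.002, 0, 0, 0, 0, 0, -1],
  [0, 0, 0, 0, 0, 0, -1],
])

```text
time_s: 19.75
eef_pos: [0.5161, 0.0454, 0.1091]
eef_rot: [0.482, 0.518, 0.481, -0.518]
wrist_force: [-0.3, 1.2, -1.1]
opening: 0.336
```

Emit:
drive_tool([
  [0.001, 0, 0, 0, 0, 0, -1],
  [0, 0, 0, 0, 0, 0, -1],
])

```text
time_s: 20.0
eef_pos: [0.5163, 0.0454, 0.1091]
eef_rot: [0.482, 0.518, 0.481, -0.518]
wrist_force: [-3.8, 0.0, 8.1]
opening: 0.342
```

It is seated on the floor (8 N up-force). Release and rise.

Emit:
drive_tool([
  [0, 0, 0, 0, 0, 0, 0],
  [0, 0, 0, 0, 0, 0, 0.4],
  [-0.01, 0, 0, 0, 0, 0, 0.6],
  [-0.04, 0, 0, 0, 0, 0, 1],
  [-0.05, 0, 0, 0, 0, 0, 1],
  [-0.05, 0, 0, 0, 0, 0, 1],
  [0, 0, 0, 0, 0, 0, 1],
])

```text
time_s: 20.88
eef_pos: [0.5187, 0.045, 0.2635]
eef_rot: [0.484, 0.52, 0.479, -0.515]
wrist_force: [0.4, -1.2, 0.1]
opening: 0.999
```

```bash
python3 - <<'E'
from h import *
st(); print(ctrl.get_obs()['q'].round(4))
c,P,M=shot('wrist','wrist9.png')
z=P[...,2];B=(P-C)@RB
for x,y in ((-.037,-.078),(.037,0)):
    m=(abs(B[...,0]-x)<.025)&(abs(B[...,1]-y)<.036)&(z>.12)&(z<.15); q=B[m]; print(m.sum(),np.percentile(q,[1,50,99],axis=0).round(4))
shot('side','side9.png')
E
```

```text
t 20.88 box [-0.0336 -0.08    0.2635] world [0.5187 0.045  0.2635] F [ 0.4 -1.2  0.1] op 0.999
tool cols in world
 [[ 1.010e-02  9.973e-01 -7.220e-02]
 [-1.400e-03 -7.220e-02 -9.974e-01]
 [-9.999e-01  1.020e-02  7.000e-04]]
[-0.1417  0.033   1.7255 -0.      1.3729 -0.0694]
2775 [[-0.0506 -0.1049  0.123 ]
 [-0.0358 -0.0761  0.1293]
 [-0.0213 -0.0507  0.1311]]
3507 [[ 0.0195 -0.0267  0.1216]
 [ 0.033   0.0008  0.1292]
 [ 0.0484  0.0266  0.1311]]
```

View pics/wrist9.png

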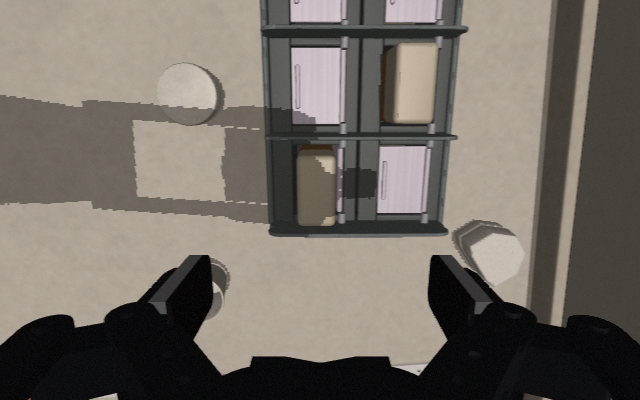

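bar_up is home: its top is at 0.129, the same as the full bar's. Next I'll head towards bar_flat, tilting slightly to learn the sign of the wrist joint (q4) so I can plan the stand-up.

Emit:
drive_tool([
  [-0.01, 0, 0.06, 0, 0, 0, 1],
  [-0.01, 0, 0.06, 0, 0, 0, 1],
  [-0.01, 0, 0.06, 0, 0, 0, 1],
  [-0.01, 0, 0.06, 0, 0, 0, 1],
  [0, 0, 0.06, 0, 0, 0, 1],
  [0, 0, 0.04, 0, 0, 0, 1],
  [0, 0, 0, 0, 10, 0, 1],
  [0, 0, 0, 0, 10, 0, 1],
  [0, 0, 0, 0, 0, 0, 1],
])

```text
time_s: 22.1
eef_pos: [0.4898, -0.2954, 0.2942]
eef_rot: [0.387, 0.601, 0.558, -0.421]
wrist_force: [0.1, 0.3, -0.8]
opening: 0.997
```

```bash
python3 - <<'E'
from h import *
from scipy.optimize import least_squares
st(); q=ctrl.get_obs()['q']; print(q.round(4))
D=[([-.2063,.1814,1.6078,0,1.3538,-.2063],(.5746,.0001,.2416)),([-.4904,.0017,1.6393,0,1.5015,-.4172],(.5034,-.1351,.3223)),([-.5554,.118,1.7591,0,1.2636,-.7196],(.5011,-.1723,.204)),([-.1417,.033,1.7255,0,1.3729,-.0694],(.5187,.045,.2635))]
Ry=lambda a:R.from_euler('y',a).as_matrix(); Rz=lambda a:R.from_euler('z',a).as_matrix()
def fk(p,q,s):
    a0,h,L1,L2,b,d,off=p
    v=np.array([a0,off,h])+Ry(q[1])@[0,0,L1]+Ry(q[1]+q[2])@np.array([b,0,L2])+Ry(q[1]+q[2])@Rz(s*q[3])@Ry(q[4])@[0,0,d]
    M=Rz(q[0])@Ry(q[1]+q[2])@Rz(s*q[3])@Ry(q[4])@Rz(q[5]*s)
    return Rz(q[0])@v,M
D.append((q,ctrl.get_obs()['eef_pos']))
for s in (1,-1):
    r=least_squares(lambda p:np.concatenate([fk(p,q,s)[0]-x for q,x in D]+[(p-np.array([0,.3,.4,.4,0,.2,.12]))*.003]),[0,.3,.4,.4,0,.2,.12])
    print(s,r.x.round(4),[np.round((fk(r.x,q,s)[0]-x)*1000,1).tolist() for q,x in D]); print(fk(r.x,q,s)[1].round(3))
E
```

```text
t 22.1 box [-0.0378 -0.4216  0.2942] world [ 0.4898 -0.2954  0.2942] F [ 0.1  0.3 -0.8] op 0.997
tool cols in world
 [[ 0.022   0.9971 -0.0733]
 [ 0.3453 -0.0764 -0.9354]
 [-0.9382 -0.0047 -0.3459]]
[-0.8824  0.2731  1.4293  0.2406  1.6985 -0.8055]
1 [2.000e-04 3.133e-01 4.380e-01 5.143e-01 8.540e-02 3.078e-01 1.178e-01] [[-0.0, 0.0, -0.0], [-0.0, -0.1, 0.0], [0.0, -0.0, 0.0], [-0.0, 0.0, -0.0], [0.0, -0.0, 0.0]]
[[-0.997  0.073  0.022]
 [ 0.076  0.935  0.345]
 [ 0.005  0.346 -0.938]]
-1 [-0.013  -0.0393 -0.0221  0.5013 -0.2287 -0.1954  0.1231] [[-38.3, 13.5, 7.4], [-1.5, 6.7, 4.6], [15.1, -3.1, -3.0], [12.9, 3.6, 1.6], [-4.9, -27.4, -10.6]]
[[ 0.117  0.932 -0.343]
 [ 0.993 -0.108  0.045]
 [ 0.005 -0.346 -0.938]]
```

The kinematic fit is good to under 0.1 mm, with q4 positive for a left tilt. The plan is to grip bar_flat across its width near one end with a pre-tilt, turn it upright on the bench, release it, and re-grip it across its thickness.

Emit:
drive_tool([
  [0, 0, 0, 0, -10.1, 0, 1],
  [0, 0, 0, 0, -10.1, 0, 1],
  [0, 0, 0, 10.2, 0, 0, 1],
  [0, 0, 0, 10.2, 0, 0, 1],
  [0, 0, 0, 10.2, 0, 0, 1],
  [0, 0, 0, 10.2, 0, 0, 1],
  [0, 0, 0, 10.2, 0, 0, 1],
  [0, 0, 0, 10, 0, 0, 1],
  [0, 0.052, 0.0105, 0, 0, 0, 1],
  [0, 0.052, 0.0105, 0, 0, 0, 1],
])

```text
time_s: 23.35
eef_pos: [0.5168, -0.3964, 0.2982]
eef_rot: [-0.155, -0.69, -0.151, 0.691]
wrist_force: [0.8, 0.1, 0.9]
opening: 1.001
```

Emit:
drive_tool([
  [0, 0, 0, 0, 0, 0, 1],
  [0, 0, 0, 0, 0, 0, 1],
])

```text
time_s: 23.6
eef_pos: [0.5159, -0.3956, 0.2974]
eef_rot: [-0.154, -0.69, -0.151, 0.691]
wrist_force: [0.4, 0.7, -0.4]
opening: 0.998
```

```bash
python3 - <<'E'
from h import *
st(); print(ctrl.get_obs()['q'].round(4))
c,P,M=shot('wrist','wrist10.png')
z=P[...,2]
m=((z>.022)&(z<.036)&(abs(P[...,0]-.53)<.1)&(abs(P[...,1]+.39)<.1)).astype(np.uint8)
k,l,s,_=cv2.connectedComponentsWithStats(m)
for i in range(1,k):
    if s[i,4]<500: continue
    p=P[l==i]; r=cv2.minAreaRect((p[:,:2]*1000).astype(np.float32)); print(s[i],r,np.median(p[:,2]))
E
```

```text
t 23.6 box [-0.0045 -0.5197  0.2974] world [ 0.5159 -0.3956  0.2974] F [ 0.4  0.7 -0.4] op 0.998
tool cols in world
 [[-0.0013  0.4211 -0.907 ]
 [-0.0033 -0.907  -0.4211]
 [-1.      0.0025  0.0026]]
[-0.8348  0.3082  1.3413 -0.0032  1.4905  0.3015]
[ 297   96   52  108 5399] ((529.4512939453125, -392.403564453125), (118.98521423339844, 56.64387512207031), 24.595195770263672) 0.02951712422182534
```

View pics/wrist10.png

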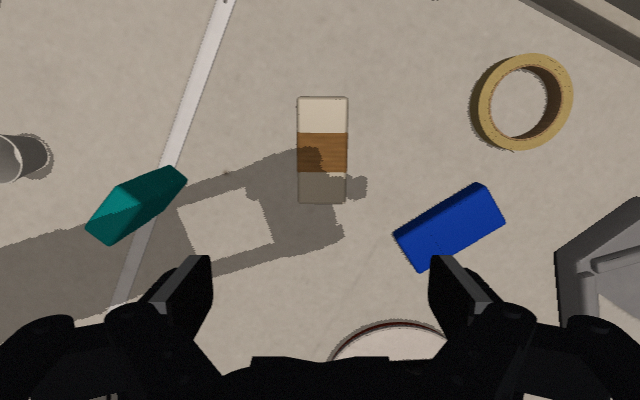

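bar_flat is straight in the view at (322,150), centred at (0.5295, -0.3924) with yaw 24.6°. Now I'll check the joint feasibility of the tilt.

```bash
cat >> h.py <<'E'
from scipy.optimize import least_squares
KP=np.array([.0002,.3133,.4380,.5143,.0854,.3078,.1178])
def fk(q):
    a0,h,L1,L2,b,d,off=KP; Ry=lambda a:R.from_euler('y',a).as_matrix(); Rz=lambda a:R.from_euler('z',a).as_matrix()
    A=Ry(q[1]+q[2]); e=np.array([a0,off,h])+Ry(q[1])@[0,0,L1]; w=e+A@np.array([b,0,L2]); W=A@Rz(q[3])@Ry(q[4])
    t=w+W@[0,0,d]; Z=Rz(q[0]); M=Z@W@Rz(q[5])
    return Z@t, np.stack([M[:,2],-M[:,0],-M[:,1]],1), Z@e, Z@w
LO=[-2.99,-.89,.3,-1.14,0,-3.12];HI=[2.99,2.07,2.58,4.28,2.63,3.12]
def ik(p,M,q0):
    f=lambda q:np.concatenate([(fk(q)[0]-p)*5,(fk(q)[1]-M).ravel()])
    r=least_squares(f,np.clip(q0,np.array(LO)+1e-3,np.array(HI)-1e-3),bounds=(LO,HI)); return r.x,np.abs(r.fun).max()
E
python3 - <<'E'
from h import *
q=ctrl.get_obs()['q']; T=toolT(); p,M,e,w=fk(q); print(p-T[:3,3]); print(abs(M-T[:3,:3]).max())
yaw=np.radians(24.6); u=np.array([np.cos(yaw),np.sin(yaw),0]); k=np.array([0,0,1.]); y=np.cross(k,u)*-1
c0=np.array([.5295,-.3924,0])
def pose(tilt): # tilt>0: tool pointing toward +u
    a=np.radians(tilt); x=np.sin(a)*u-np.cos(a)*k; return np.stack([x,y,np.cross(x,y)],1)
qq=q
for tilt,p in [(0,c0+.033*u+.2*k),(-20,c0+.033*u+.10*k),(-20,c0+.033*u+.022*k)]+[(t,c0+(-.02)*u+k*.16) for t in range(-20,71,15)]+[(70,c0-.02*u+k*.1)]:
    qq,r=ik(p,pose(tilt),qq); P,MM,e,w=fk(qq); print(tilt,p.round(3),qq.round(2),'res',round(r,4),'elbow',e.round(3),'wrist',w.round(3))
E
```

```text
[-3.49066947e-05  3.89613691e-05 -7.53828651e-05]
7.216449660063518e-16
0 [ 0.56  -0.379  0.2  ] [-0.77  0.44  1.37  0.    1.34  0.37] res 0.0 elbow [ 0.215 -0.044  0.71 ] wrist [ 0.56  -0.379  0.508]
-20 [ 0.56  -0.379  0.1  ] [-0.63  0.68  1.25 -0.31  1.39  0.59] res 0.0 elbow [ 0.293 -0.069  0.653] wrist [ 0.655 -0.335  0.389]
-20 [ 0.56  -0.379  0.022] [-0.63  0.78  1.27 -0.32  1.28  0.63] res 0.0 elbow [ 0.319 -0.088  0.624] wrist [ 0.655 -0.335  0.311]
-20 [ 0.511 -0.401  0.16 ] [-0.7   0.55  1.33 -0.32  1.43  0.51] res 0.0 elbow [ 0.252 -0.058  0.686] wrist [ 0.607 -0.357  0.449]
-5 [ 0.511 -0.401  0.16 ] [-0.81  0.45  1.44 -0.09  1.28  0.36] res 0.0 elbow [ 0.216 -0.056  0.708] wrist [ 0.536 -0.39   0.467]
10 [ 0.511 -0.401  0.16 ] [-0.93  0.38  1.54  0.18  1.19  0.15] res 0.0 elbow [ 0.191 -0.06   0.72 ] wrist [ 0.463 -0.423  0.463]
25 [ 0.511 -0.401  0.16 ] [-1.06  0.36  1.63  0.48  1.16 -0.11] res 0.0 elbow [ 0.178 -0.075  0.724] wrist [ 0.393 -0.455  0.439]
40 [ 0.511 -0.401  0.16 ] [-1.17  0.39  1.69  0.76  1.21 -0.36] res 0.0 elbow [ 0.173 -0.106  0.719] wrist [ 0.331 -0.483  0.396]
55 [ 0.511 -0.401  0.16 ] [-1.27  0.47  1.72  1.    1.32 -0.58] res 0.0 elbow [ 0.171 -0.153  0.704] wrist [ 0.282 -0.506  0.337]
70 [ 0.511 -0.401  0.16 ] [-1.33  0.59  1.72  1.19  1.47 -0.76] res 0.0 elbow [ 0.172 -0.21   0.677] wrist [ 0.248 -0.521  0.265]
70 [ 0.511 -0.401  0.1  ] [-1.33  0.71  1.7   1.2   1.43 -0.85] res 0.0 elbow [ 0.182 -0.25   0.645] wrist [ 0.248 -0.521  0.205]
```

Emit:
drive_tool([
  [0.05, 0.001, -0.012, 0, 0, 0, 1],
  [0.05, 0.001, -0.012, 0, 0, 0, 1],
  [0.05, 0.001, -0.012, 0, 0, 0, 1],
  [0.047, 0, -0.011, 0, 0, 0, 1],
  [0, 0, 0, 0, -10, 0, 1],
  [0, 0, 0, 0, -10, 0, 1],
  [0, 0, 0, 0, 0, 0, 1],
  [0, 0, 0, 0, 0, 0, 1],
])

```text
time_s: 24.65
eef_pos: [0.56, -0.3797, 0.1015]
eef_rot: [-0.178, -0.561, -0.123, 0.799]
wrist_force: [-0.8, -1.2, 0.2]
opening: 1.0
```

```bash
python3 - <<'E'
from h import *
st(); print(delta([.5595,-.3787,.022]))
c,P,M=shot('wrist','wrist11.png')
E
```

```text
t 24.65 box [ 0.0383 -0.5007  0.1015] world [ 0.56   -0.3797  0.1015] F [-0.8 -1.2  0.2] op 1.0
tool cols in world
 [[-0.3082  0.4216 -0.8528]
 [-0.1467 -0.9068 -0.3953]
 [-0.9399  0.0033  0.3413]]
[ 0.0747 -0.0014 -0.0271]
```

View pics/wrist11.png

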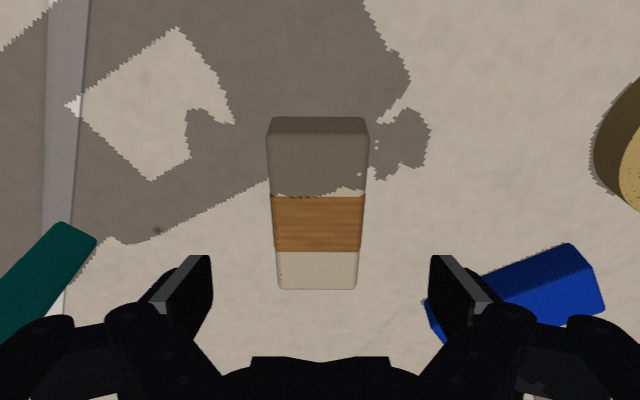

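Emit:
drive_tool([
  [0.03, -0.001, -0.011, 0, 0, 0, 1],
  [0.025, 0, -0.009, 0, 0, 0, 1],
  [0.018, 0, -0.007, 0, 0, 0, 1],
  [0, 0, 0, 0, 0, 0, 1],
  [0, 0, 0, 0, 0, 0, 1],
])

```text
time_s: 25.32
eef_pos: [0.5601, -0.3803, 0.024]
eef_rot: [-0.177, -0.56, -0.122, 0.8]
wrist_force: [0.3, -0.7, 0.6]
opening: 1.0
```

Emit:
drive_tool([
  [0, 0, 0, 0, 0, 0, 0.2],
  [0, 0, 0, 0, 0, 0, -0.5],
  [0, 0, 0, 0, 0, 0, -1],
  [0, 0, 0, 0, 0, 0, -1],
])

```text
time_s: 25.82
eef_pos: [0.5607, -0.3802, 0.0248]
eef_rot: [-0.178, -0.56, -0.121, 0.8]
wrist_force: [1.3, 0.8, 5.5]
opening: 0.639
```

```bash
python3 - <<'E'
from h import *
st()
c,P,M=shot('wrist','wrist12.png')
E
```

```text
t 25.82 box [ 0.0391 -0.501   0.0248] world [ 0.5607 -0.3802  0.0248] F [1.3 0.8 5.5] op 0.639
tool cols in world
 [[-0.3087  0.4205 -0.8532]
 [-0.1484 -0.9073 -0.3935]
 [-0.9395  0.0052  0.3425]]
```

View pics/wrist12.png

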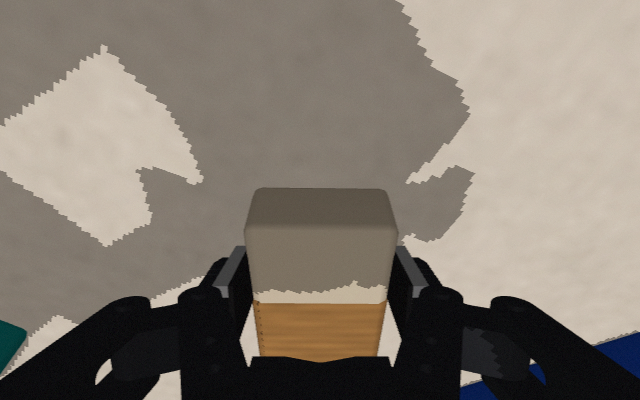

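It is gripped at 54 mm opening, with the end and the band edge visible between the pads. I'll lift and start turning it upright.

Emit:
drive_tool([
  [-0.025, 0, 0.009, 0, 0, 0, -1],
  [-0.028, 0, 0.028, 0, 0, 0, -1],
  [-0.028, 0, 0.028, 0, 0, 0, -1],
  [-0.028, 0, 0.028, 0, 0, 0, -1],
  [0, 0, 0, 0, 8, 0, -1],
  [0, 0, 0, 0, 8, 0, -1],
  [0, 0, 0, 0, 8, 0, -1],
  [0, 0, 0, 0, 0, 0, -1],
])

```text
time_s: 26.88
eef_pos: [0.5122, -0.4015, 0.1586]
eef_rot: [0.147, 0.714, 0.155, -0.667]
wrist_force: [-0.7, -0.3, -2.5]
opening: 0.638
```

```bash
python3 - <<'E'
from h import *
st(); print(ctrl.get_obs()['q'].round(2))
c,P,M=shot('wrist','wrist13.png')
E
```

```text
t 26.88 box [-0.0078 -0.5259  0.1586] world [ 0.5122 -0.4015  0.1586] F [-0.7 -0.3 -2.5] op 0.638
tool cols in world
 [[ 0.0621  0.4174 -0.9066]
 [ 0.025  -0.9087 -0.4167]
 [-0.9978  0.0032 -0.0668]]
[-0.88  0.4   1.5   0.07  1.21  0.24]
```

View pics/wrist13.png

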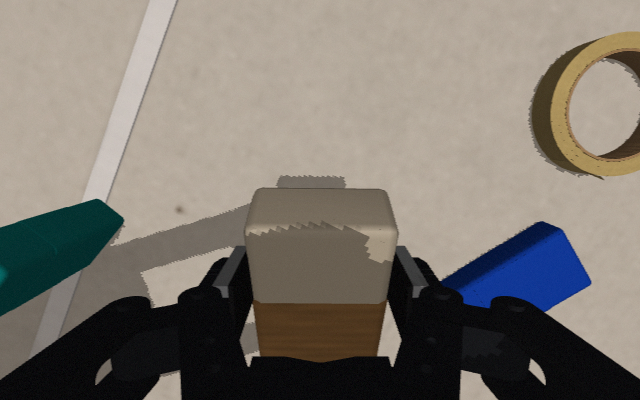

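The bar has not slipped in the grip: edges are at the same rows, 188 and 303. Continuing the turn.

Emit:
drive_tool([
  [0, 0, 0, 0, 8.3, 0, -1],
  [0, 0, 0, 0, 8.3, 0, -1],
  [0, 0, 0, 0, 8.3, 0, -1],
  [0, 0, 0, 0, 8.3, 0, -1],
  [0, 0, 0, 0, 8.3, 0, -1],
  [0, 0, 0, 0, 8.3, 0, -1],
  [0, 0, 0, 0, 8.3, 0, -1],
  [0, 0, 0, 0, 8.3, 0, -1],
  [0, 0, 0, 0, 0, 0, -1],
  [0, 0, 0, 0, 0, 0, -1],
])

```text
time_s: 28.18
eef_pos: [0.515, -0.4, 0.1576]
eef_rot: [0.039, 0.962, 0.213, -0.168]
wrist_force: [0.4, -0.1, -3.3]
opening: 0.639
```

```bash
python3 - <<'E'
from h import *
st(); print(ctrl.get_obs()['q'].round(2))
c,P,M=shot('wrist','wrist14.png')
c,P,M=shot('side','side14.png')
c,P,M=shot('scene','scene14.png')
E
```

```text
t 28.18 box [-0.0051 -0.5241  0.1576] world [ 0.515  -0.4     0.1576] F [ 0.4 -0.1 -3.3] op 0.639
tool cols in world
 [[ 0.8525  0.4228 -0.3073]
 [ 0.3966 -0.9062 -0.1466]
 [-0.3405  0.0031 -0.9402]]
[-1.32  0.6   1.72  1.19  1.47 -0.76]
```

View pics/wrist14.png

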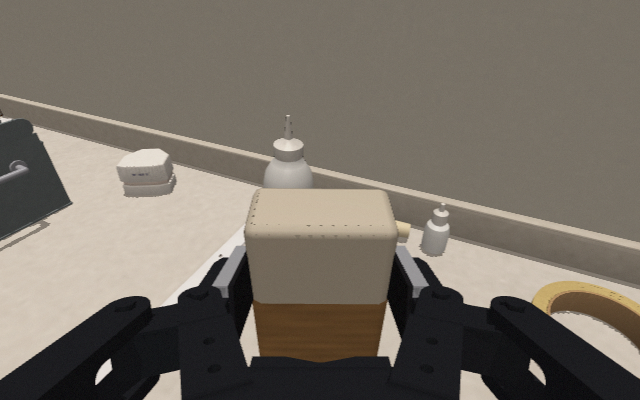

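View pics/side14.png

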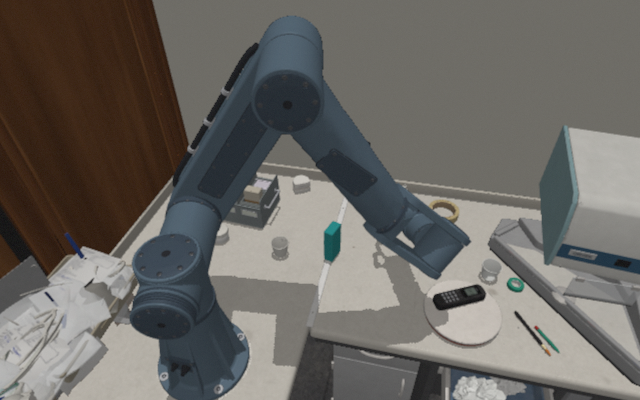

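View pics/scene14.png

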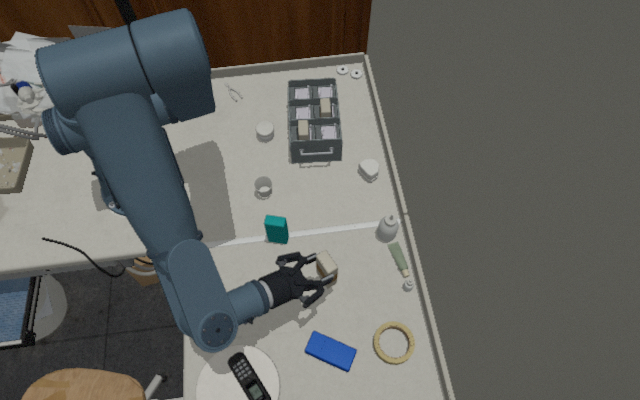

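It is upright in the hand. Lowering it to the bench.

Emit:
drive_tool([
  [0.005, 0, 0.014, 0, 0, 0, -1],
  [0.005, 0, 0.014, 0, 0, 0, -1],
  [0.005, 0, 0.014, 0, 0, 0, -1],
  [0.004, 0, 0.011, 0, 0, 0, -1],
  [0.001, 0, 0.003, 0, 0, 0, -1],
  [0, 0, 0, 0, 0, 0, -1],
  [0, 0, 0, 0, 0, 0, -1],
])

```text
time_s: 29.2
eef_pos: [0.5144, -0.4009, 0.0986]
eef_rot: [0.039, 0.962, 0.212, -0.167]
wrist_force: [-0.6, 0.2, -2.8]
opening: 0.637
```

```bash
python3 - <<'E'
from h import *
st()
E
```

```text
t 29.2 box [-0.0056 -0.5251  0.0986] world [ 0.5144 -0.4009  0.0986] F [-0.6  0.2 -2.8] op 0.637
tool cols in world
 [[ 0.8549  0.4201 -0.3042]
 [ 0.3944 -0.9074 -0.1449]
 [-0.337   0.0039 -0.9415]]
```

Emit:
drive_tool([
  [0.001, 0, 0.003, 0, 0, 0, -1],
  [0, 0, 0.001, 0, 0, 0, -1],
  [0, 0, 0, 0, 0, 0, -1],
])

```text
time_s: 29.58
eef_pos: [0.5139, -0.4007, 0.094]
eef_rot: [0.038, 0.962, 0.212, -0.167]
wrist_force: [-0.3, 0.1, -3.3]
opening: 0.638
```

Emit:
drive_tool([
  [0, 0, 0.001, 0, 0, 0, -1],
  [0, 0, 0, 0, 0, 0, -1],
])

```text
time_s: 29.82
eef_pos: [0.5137, -0.4009, 0.0934]
eef_rot: [0.038, 0.962, 0.212, -0.166]
wrist_force: [0.1, 0.8, 0.1]
opening: 0.639
```

Emit:
drive_tool([
  [0, 0, 0.001, 0, 0, 0, -1],
  [0, 0, 0, 0, 0, 0, 0.4],
  [0, 0, 0, 0, 0, 0, 0.6],
  [0, 0, 0, 0, 0, 0, 1],
  [0, 0, 0, 0, 0, 0, 1],
  [-0.02, 0, 0, 0, 0, 0, 1],
  [-0.04, 0, 0, 0, 0, 0, 1],
  [-0.04, 0, 0, 0, 0, 0, 1],
  [-0.04, 0, 0, 0, 0, 0, 1],
  [0, 0, 0, 0, 0, 0, 1],
])

```text
time_s: 31.08
eef_pos: [0.3908, -0.4598, 0.1408]
eef_rot: [0.04, 0.963, 0.209, -0.167]
wrist_force: [-0.4, -0.0, 0.0]
opening: 0.999
```

```bash
python3 - <<'E'
from h import *
st(); print(ctrl.get_obs()['q'].round(2))
c,P,M=shot('wrist','wrist15.png')
c,P,M=shot('scene','scene15.png')
z=P[...,2]
m=((z>.105)&(z<.135)&(abs(P[...,0]-.52)<.06)&(abs(P[...,1]+.4)<.05)).astype(np.uint8)
k,l,s,_=cv2.connectedComponentsWithStats(m)
for i in range(1,k):
    p=P[l==i]; r=cv2.minAreaRect((p[:,:2]*1000).astype(np.float32)); print(s[i],r,np.median(p[:,2]))
E
```

```text
t 31.07 box [-0.1246 -0.5927  0.1408] world [ 0.3908 -0.4598  0.1408] F [-0.4 -0.   0. ] op 0.999
tool cols in world
 [[ 0.8566  0.416  -0.3053]
 [ 0.3894 -0.9093 -0.1465]
 [-0.3386  0.0066 -0.9409]]
[-1.55  0.65  1.67  1.04  1.61 -0.85]
[315 259  21  25 283] ((521.7900390625, -395.5832214355469), (30.768260955810547, 56.037139892578125), 26.12014389038086) 0.11943251131330257
```

View pics/wrist15.png

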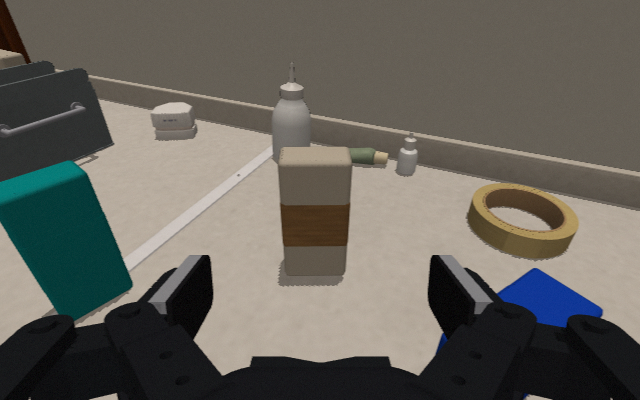

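bar_flat now stands at (0.522, -0.396) and shows at (315,210). I'll reorient the tool to point down with the jaws along its thickness.

```bash
python3 - <<'E'
from h import *
T=toolT(); a=np.radians(25.3)
y=np.array([np.cos(a),np.sin(a),0]);x=np.array([0,0,-1.]);M=np.stack([x,y,np.cross(x,y)],1)
rv=R.from_matrix(T[:3,:3].T@M).as_rotvec(degrees=True); print(rv,np.linalg.norm(rv),rv/12)
q=ctrl.get_obs()['q']; p=T[:3,3]+[0,0,.13]
for i in range(0,13):
    Mi=T[:3,:3]@R.from_rotvec(rv/12*i,degrees=True).as_matrix(); q,r=ik(p,Mi,q); print(i,q.round(2),round(r,4))
E
```

```text
[-77.83240859 -54.20607359 -54.98669678] 109.63447935537981 [-6.48603405 -4.5171728  -4.58222473]
0 [-1.55  0.43  1.68  1.06  1.72 -0.66] 0.0
1 [-1.52  0.44  1.62  0.97  1.74 -0.72] 0.0
2 [-1.48  0.44  1.56  0.89  1.75 -0.79] 0.0
3 [-1.45  0.43  1.51  0.8   1.76 -0.86] 0.0
4 [-1.41  0.42  1.47  0.71  1.76 -0.93] 0.0
5 [-1.37  0.41  1.44  0.62  1.75 -1.01] 0.0
6 [-1.33  0.4   1.41  0.53  1.73 -1.08] 0.0
7 [-1.28  0.38  1.4   0.44  1.7  -1.16] 0.0
8 [-1.24  0.35  1.4   0.35  1.67 -1.24] 0.0
9 [-1.19  0.32  1.41  0.26  1.62 -1.31] 0.0
10 [-1.15  0.29  1.43  0.17  1.56 -1.38] 0.0
11 [-1.1   0.26  1.46  0.09  1.49 -1.44] 0.0
12 [-1.06  0.22  1.5  -0.    1.42 -1.5 ] 0.0
```

Smooth path, all joints well within range.

Emit:
drive_tool([
  [-0.022, 0, -0.06, 0, 0, 0, 1],
  [-0.022, 0, -0.06, 0, 0, 0, 1],
  [0, 0, 0, -6.49, -4.52, -4.58, 1],
  [0, 0, 0, -6.49, -4.52, -4.58, 1],
  [0, 0, 0, -6.49, -4.52, -4.58, 1],
  [0, 0, 0, -6.49, -4.52, -4.58, 1],
  [0, 0, 0, -6.49, -4.52, -4.58, 1],
  [0, 0, 0, -6.49, -4.52, -4.58, 1],
  [0, 0, 0, -6.49, -4.52, -4.58, 1],
  [0, 0, 0, -6.49, -4.52, -4.58, 1],
])

```text
time_s: 32.42
eef_pos: [0.3933, -0.4553, 0.2636]
eef_rot: [0.451, 0.642, 0.518, -0.339]
wrist_force: [-0.0, 0.5, -0.4]
opening: 0.997
```

Emit:
drive_tool([
  [0, 0, 0, -6.49, -4.52, -4.58, 1],
  [0, 0, 0, -6.49, -4.52, -4.58, 1],
  [0, 0, 0, -6.49, -4.52, -4.58, 1],
  [0, 0, 0, -6.49, -4.52, -4.58, 1],
  [0, 0, 0, 0, 0, 0, 1],
])

```text
time_s: 33.05
eef_pos: [0.3941, -0.4537, 0.2639]
eef_rot: [0.598, 0.377, 0.598, -0.376]
wrist_force: [-1.1, 0.2, 0.5]
opening: 1.001
```

```bash
python3 - <<'E'
from h import *
st(); print(delta([.5218,-.3956,.25]))
E
```

```text
t 33.05 box [-0.1218 -0.5864  0.2639] world [ 0.3941 -0.4537  0.2639] F [-1.1  0.2  0.5] op 1.001
tool cols in world
 [[ 5.000e-04  9.019e-01  4.320e-01]
 [ 1.300e-03  4.320e-01 -9.019e-01]
 [-1.000e+00  1.000e-03 -1.000e-03]]
[0.0141 0.1403 0.0028]
```

Emit:
drive_tool([
  [0.005, 0.047, 0.001, 0, 0, 0, 1],
  [0.005, 0.047, 0.001, 0, 0, 0, 1],
  [0.004, 0.046, 0.001, 0, 0, 0, 1],
  [0, 0, 0, 0, 0, 0, 1],
  [0, 0, 0, 0, 0, 0, 1],
])

```text
time_s: 33.67
eef_pos: [0.5198, -0.3991, 0.2495]
eef_rot: [0.597, 0.379, 0.598, -0.378]
wrist_force: [-0.5, -0.2, -0.2]
opening: 1.0
```

```bash
python3 - <<'E'
from h import *
st()
c,P,M=shot('wrist','wrist16.png')
z=P[...,2]
m=((z>.105)&(z<.135)&(abs(P[...,0]-.52)<.06)&(abs(P[...,1]+.4)<.05)).astype(np.uint8)
k,l,s,_=cv2.connectedComponentsWithStats(m)
for i in range(1,k):
    if s[i,4]<300: continue
    p=P[l==i]; r=cv2.minAreaRect((p[:,:2]*1000).astype(np.float32)); print(s[i],r,np.median(p[:,2])); print(delta([r[0][0]/1e3,r[0][1]/1e3,.098]))
E
```

```text
t 33.67 box [-4.000e-04 -5.229e-01  2.495e-01] world [ 0.5198 -0.3991  0.2495] F [-0.5 -0.2 -0.2] op 1.0
tool cols in world
 [[-6.000e-04  9.038e-01  4.280e-01]
 [ 1.700e-03  4.280e-01 -9.038e-01]
 [-1.000e+00  1.000e-04 -1.800e-03]]
[ 306  153   40   74 2883] ((520.99853515625, -394.57342529296875), (29.66216468811035, 55.516048431396484), 26.377098083496094) 0.11931327326539065
[ 0.1519  0.0035 -0.0037]
```

View pics/wrist16.png

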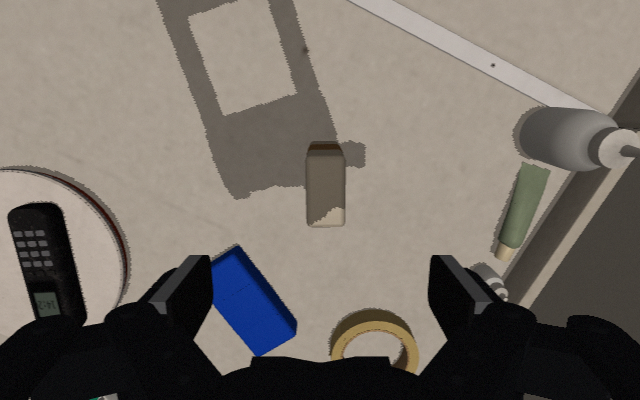

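The bar is at (325,185) between the open jaws. Descend and grip.

Emit:
drive_tool([
  [0.05, 0.0035, -0.0045, -1, 0, 0, 1],
  [0.05, 0, 0, 0, 0, 0, 1],
  [0.035, 0, 0, 0, 0, 0, 1],
  [0.016, 0, 0, 0, 0, 0, 1],
  [0, 0, 0, 0, 0, 0, 1],
  [0, 0, 0, 0, 0, 0, -0.4],
  [0, 0, 0, 0, 0, 0, -1],
  [0, 0, 0, 0, 0, 0, -1],
  [0, 0, 0, 0, 0, 0, -1],
])

```text
time_s: 34.85
eef_pos: [0.5223, -0.3941, 0.1007]
eef_rot: [0.602, 0.372, 0.6, -0.373]
wrist_force: [0.5, -0.3, 5.6]
opening: 0.337
```

```bash
python3 - <<'E'
from h import *
st()
c,P,M=shot('wrist','wrist17.png')
T=toolT(); Q=(P-T[:3,3])@T[:3,:3]
m=(Q[...,0]<-.012)&(Q[...,0]>-.03)&(abs(Q[...,1])<.0145)&(abs(Q[...,2])<.045)
q=Q[m]; print(m.sum(),np.percentile(q,[1,50,99],axis=0).round(4))
E
```

```text
t 34.85 box [ 0.0018 -0.5178  0.1007] world [ 0.5223 -0.3941  0.1007] F [ 0.5 -0.3  5.6] op 0.337
tool cols in world
 [[ 2.000e-03  8.956e-01  4.449e-01]
 [-2.100e-03  4.449e-01 -8.956e-01]
 [-1.000e+00  8.000e-04  2.800e-03]]
11521 [[-0.0263 -0.0142 -0.0274]
 [-0.0188  0.     -0.0048]
 [-0.0137  0.014   0.0234]]
```

View pics/wrist17.png

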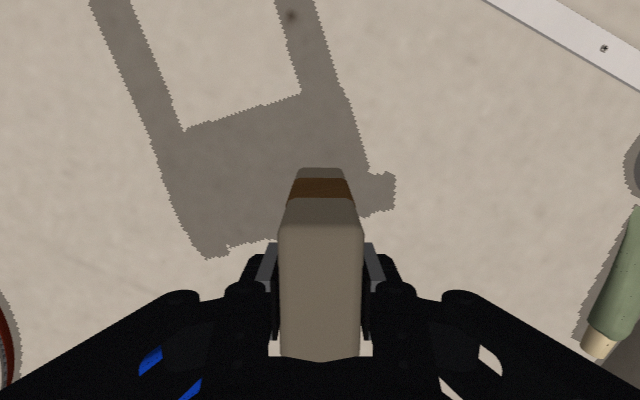

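Emit:
drive_tool([
  [-0.03, 0, 0, 0, 0, 0, -1],
  [-0.05, 0, 0, 10.18, 0, 0, -1],
  [-0.05, 0, 0, 10.18, 0, 0, -1],
  [-0.04, 0, 0, 10.18, 0, 0, -1],
  [0, 0, -0.03, 0, 0, 0, -1],
  [0, 0, -0.055, 0, 0, 0, -1],
  [0, 0, -0.055, 0, 0, 0, -1],
  [0, 0, -0.055, 0, 0, 0, -1],
  [0, 0, -0.055, 0, 0, 0, -1],
])

```text
time_s: 36.02
eef_pos: [0.5389, -0.1419, 0.2683]
eef_rot: [-0.481, -0.518, -0.482, 0.518]
wrist_force: [0.2, 0.1, -2.4]
opening: 0.341
```

```bash
python3 - <<'E'
from h import *
st(); print(delta(b2w(-.037,.0788,.27)))
E
```

```text
t 36.02 box [ 1.000e-04 -2.650e-01  2.683e-01] world [ 0.5389 -0.1419  0.2683] F [ 0.2  0.1 -2.4] op 0.341
tool cols in world
 [[-9.000e-04  9.974e-01 -7.220e-02]
 [ 7.000e-04 -7.220e-02 -9.974e-01]
 [-1.000e+00 -1.000e-03 -6.000e-04]]
[-0.0015 -0.037  -0.3438]
```

Emit:
drive_tool([
  [0, -0.006, -0.055, 0, 0, 0, -1],
  [0, -0.006, -0.055, 0, 0, 0, -1],
  [0, -0.006, -0.055, 0, 0, 0, -1],
  [0, -0.006, -0.055, 0, 0, 0, -1],
  [0, -0.006, -0.055, 0, 0, 0, -1],
  [0, -0.006, -0.04, 0, 0, 0, -1],
  [0, 0, -0.015, 0, 0, 0, -1],
  [0, 0, 0, 0, 0, 0, -1],
  [0, 0, 0, 0, 0, 0, -1],
])

```text
time_s: 37.15
eef_pos: [0.5276, 0.1864, 0.2687]
eef_rot: [-0.482, -0.518, -0.481, 0.518]
wrist_force: [0.5, 0.1, -3.7]
opening: 0.345
```

```bash
python3 - <<'E'
from h import *
st(); print(delta(b2w(-.037,.0788,.27)))
c,P,M=shot('wrist','wrist18.png')
T=toolT(); Q=(P-T[:3,3])@T[:3,:3]
m=(Q[...,0]<-.012)&(Q[...,0]>-.03)&(abs(Q[...,1])<.0145)&(abs(Q[...,2])<.045)
q=Q[m]; print(m.sum(),np.percentile(q,[1,50,99],axis=0).round(4))
E
```

```text
t 37.15 box [-0.035   0.0617  0.2687] world [0.5276 0.1864 0.2687] F [ 0.5  0.1 -3.7] op 0.345
tool cols in world
 [[-2.000e-04  9.973e-01 -7.310e-02]
 [-1.100e-03 -7.310e-02 -9.973e-01]
 [-1.000e+00 -1.000e-04  1.100e-03]]
[-0.0013 -0.002  -0.0171]
11463 [[-0.0264 -0.0142 -0.0269]
 [-0.0186 -0.     -0.0043]
 [-0.0136  0.014   0.0239]]
```

View pics/wrist18.png

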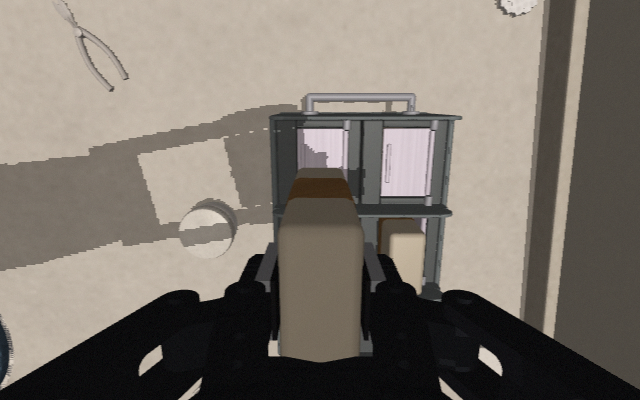

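Emit:
drive_tool([
  [0, -0.002, -0.0176, 0, 0, 0, -1],
  [0.03, 0, 0, 0, 0, 0, -1],
  [0.03, 0, 0, 0, 0, 0, -1],
  [0.02, 0, 0, 0, 0, 0, -1],
  [0, 0, 0, 0, 0, 0, -1],
  [0, 0, 0, 0, 0, 0, -1],
])

```text
time_s: 37.95
eef_pos: [0.5276, 0.2055, 0.1902]
eef_rot: [0.482, 0.518, 0.481, -0.517]
wrist_force: [1.3, 0.0, -3.4]
opening: 0.343
```

```bash
python3 - <<'E'
from h import *
st(); print(delta(b2w(-.037,.0793,.1107)))
E
```

```text
t 37.95 box [-0.0364  0.0807  0.1902] world [0.5276 0.2055 0.1902] F [ 1.3  0.  -3.4] op 0.343
tool cols in world
 [[ 2.200e-03  9.974e-01 -7.240e-02]
 [-0.000e+00 -7.240e-02 -9.974e-01]
 [-1.000e+00  2.200e-03 -1.000e-04]]
[ 0.0795 -0.0008  0.0014]
```

Emit:
drive_tool([
  [0, -0.0005, 0.0014, 0, 0, 0, -1],
  [0.008, 0, 0, 0, 0, 0, -1],
  [0.008, 0, 0, 0, 0, 0, -1],
  [0, 0, 0, 0, 0, 0, -1],
])

```text
time_s: 38.45
eef_pos: [0.5253, 0.2038, 0.1719]
eef_rot: [-0.481, -0.517, -0.482, 0.518]
wrist_force: [-1.3, -0.3, -2.8]
opening: 0.342
```

Emit:
drive_tool([
  [0.01, 0, 0, 0, 0, 0, -1],
  [0.01, 0, 0, 0, 0, 0, -1],
  [0, 0, 0, 0, 0, 0, -1],
])

```text
time_s: 38.83
eef_pos: [0.5252, 0.2038, 0.1516]
eef_rot: [-0.481, -0.517, -0.482, 0.518]
wrist_force: [-0.5, 0.3, -3.2]
opening: 0.34
```

Emit:
drive_tool([
  [0.01, 0, 0, 0, 0, 0, -1],
  [0.01, 0, 0, 0, 0, 0, -1],
  [0, 0, 0, 0, 0, 0, -1],
])

```text
time_s: 39.2
eef_pos: [0.5253, 0.2038, 0.1318]
eef_rot: [-0.481, -0.517, -0.482, 0.518]
wrist_force: [-0.4, 0.2, -3.3]
opening: 0.341
```

Emit:
drive_tool([
  [0.008, 0, 0, 0, 0, 0, -1],
  [0.006, 0, 0, 0, 0, 0, -1],
  [0.003, 0, 0, 0, 0, 0, -1],
  [0, 0, 0, 0, 0, 0, -1],
])

```text
time_s: 39.7
eef_pos: [0.5261, 0.2039, 0.1158]
eef_rot: [-0.482, -0.518, -0.482, 0.518]
wrist_force: [-0.5, 0.9, -2.9]
opening: 0.34
```

Emit:
drive_tool([
  [0.002, 0, 0, 0, 0, 0, -1],
  [0.002, 0, 0, 0, 0, 0, -1],
  [0, 0, 0, 0, 0, 0, -1],
])

```text
time_s: 40.08
eef_pos: [0.5261, 0.2039, 0.112]
eef_rot: [-0.482, -0.518, -0.481, 0.518]
wrist_force: [-1.2, 0.7, -3.1]
opening: 0.343
```

Emit:
drive_tool([
  [0.001, 0, 0, 0, 0, 0, -1],
  [0, 0, 0, 0, 0, 0, -1],
])

```text
time_s: 40.33
eef_pos: [0.5262, 0.2039, 0.1111]
eef_rot: [0.482, 0.518, 0.481, -0.518]
wrist_force: [-0.3, 0.0, -3.3]
opening: 0.339
```

Emit:
drive_tool([
  [0.001, 0, 0, 0, 0, 0, -1],
  [0.001, 0, 0, 0, 0, 0, -1],
  [0, 0, 0, 0, 0, 0, -1],
])

```text
time_s: 40.7
eef_pos: [0.5265, 0.2041, 0.1107]
eef_rot: [0.482, 0.518, 0.481, -0.517]
wrist_force: [-4.8, -1.2, 7.7]
opening: 0.34
```

Seated on the floor. Release and rise.

Emit:
drive_tool([
  [0, 0, 0, 0, 0, 0, 0],
  [0, 0, 0, 0, 0, 0, 0.4],
  [-0.01, 0, 0, 0, 0, 0, 0.6],
  [-0.04, 0, 0, 0, 0, 0, 1],
  [-0.05, 0, 0, 0, 0, 0, 1],
  [-0.05, 0, 0, 0, 0, 0, 1],
  [-0.04, 0, 0.05, 0, 0, 0, 1],
  [0, 0, 0.05, 0, 0, 0, 1],
  [0, 0, 0, 0, 0, 0, 1],
  [0, 0, 0, 0, 0, 0, 1],
])

```text
time_s: 41.95
eef_pos: [0.519, 0.1056, 0.2985]
eef_rot: [0.482, 0.518, 0.481, -0.518]
wrist_force: [0.0, 0.6, 0.4]
opening: 0.998
```

```bash
python3 - <<'E'
from h import *
st()
c,P,M=shot('wrist','wrist19.png')
z=P[...,2];B=(P-C)@RB
for x,y in ((-.037,-.078),(.037,0),(-.037,.078)):
    m=(abs(B[...,0]-x)<.025)&(abs(B[...,1]-y)<.036)&(z>.12)&(z<.15); q=B[m]; print(m.sum(),np.percentile(q,[1,50,99],axis=0).round(4))
c,P,M=shot('scene','scene19.png')
for n,old in (('jar',(401.3,128.1)),('cast',(705.2,-60.1)),('cup',(380.5,-82.1)),('bottle',(714.9,-268.8))):
    z=P[...,2]; m=(np.hypot(P[...,0]-old[0]/1e3,P[...,1]-old[1]/1e3)<.06)&(z>.015)
    p=P[m]
    if not len(p): print(n,'hidden'); continue
    top=np.percentile(p[:,2],97); t=p[p[:,2]>top-.008]; print(n,np.round(cv2.minAreaRect((t[:,:2]*1000).astype(np.float32))[0],1),old)
E
```

```text
t 41.95 box [-0.0377 -0.0196  0.2985] world [0.519  0.1056 0.2985] F [0.  0.6 0.4] op 0.998
tool cols in world
 [[ 9.000e-04  9.973e-01 -7.280e-02]
 [ 1.000e-04 -7.280e-02 -9.973e-01]
 [-1.000e+00  9.000e-04 -2.000e-04]]
1945 [[-0.0504 -0.1043  0.1213]
 [-0.036  -0.0757  0.1294]
 [-0.0214 -0.0505  0.1311]]
2398 [[ 0.0196 -0.0278  0.121 ]
 [ 0.0332  0.0014  0.1293]
 [ 0.0486  0.0274  0.1311]]
2805 [[-0.0529  0.0505  0.1256]
 [-0.0387  0.0783  0.1292]
 [-0.0237  0.105   0.1311]]
jar [454.8 112.1] (401.3, 128.1)
cast [704.2 -60.2] (705.2, -60.1)
cup [380.5 -81.1] (380.5, -82.1)
bottle [ 714.  -269.8] (714.9, -268.8)
```

View pics/wrist19.png

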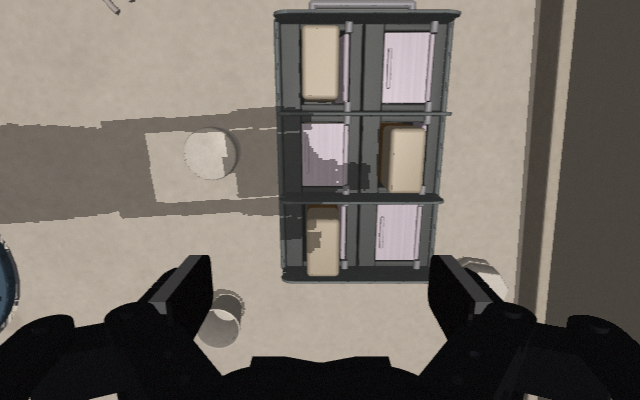

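View pics/scene19.png

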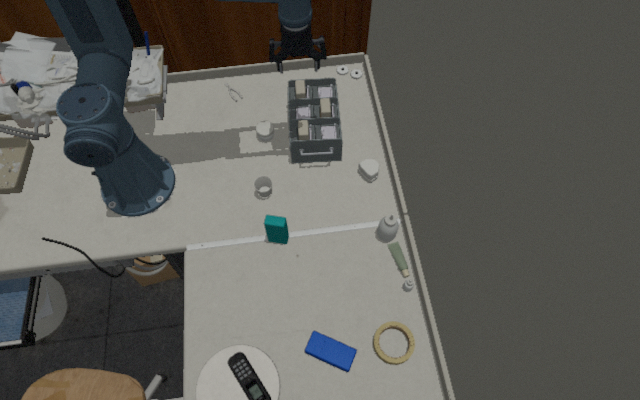

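Both bars sit at the same height as the full bar (tops 0.129 m). In the scene view the jar is still at (265,130), where it started; its "moved" reading picked up the box edge within my 60 mm search radius. The gripper is clear of everything, so I'm handing in.

```bash
python3 -c "
from h import *
c=camera('scene'); 
f=np.load('scene0.npz'); 
_,P,_=shot('scene'); z=P[...,2]; m=(np.hypot(P[...,0]-.4013,P[...,1]-.1281)<.04)&(z>.03); print((cv2.minAreaRect((P[m][:,:2]*1000).astype(np.float32))[0]))
print(hand_in())"
```

```text
(400.5819091796875, 128.06634521484375)
the job is handed in; nothing more can be done
None
```

Both fresh bars are in wells of their own, pushed home and let go, and the job was handed in at about 42 s of the 72 s allowed. No verdict is reported, so the results below are my own checks.

- **Finding the wells:** I probed four of the five shut wells with closed fingers. Front-right and front-left were empty. Front-mid and rear-right hit stubs, about 32 mm and 26 mm below the deck. I did not probe rear-left, because two empty wells were enough.
- **bar_up:** I lowered it into front-right until the floor pushed back with about 8 N, then let go.
- **bar_flat:** I gripped it near one end, turned it upright on the bench, let go and gripped it again across its thickness. I then lowered it into front-left until the floor pushed back, also about 8 N, and let go.

**Last checks:**
- Both bar tops are at 0.129 m, the same as the bar that was already in the box, so they are fully home.
- The gripper is open and well clear of everything.
- The cup, cast and bottle are within about 1.5 mm of where they started.
- The jar first read as moved 55 mm. That was the box edge caught in my search area, and a tighter measurement put the jar within 1 mm of its start.

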